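# Load and start the bench demagnetiser

## Task

First turn the demagnetiser's wheel until the blank sector shows centred in its window (off). Then load it: tip the grey terminal box over so that it lies flat on its broad side on the pad (the pad's edge stops its foot), and nest every loose end cup, upright and fully seated, one in the other on the cup that is fixed to the pad. When all is loaded, turn the wheel until the sector with three bars is centred in the window; leave the other things on the bench alone.

Things in the scene. Friction and masses are not known exactly. Their poses are not given: they have to be found in the camera images.
- demag: the demagnetiser, fixed to the bench (place and yaw vary). Origin on the bench surface; z up. Aluminium pad, 12 mm thick: x -75 to 75 mm, y -120 to 110 mm; its edge at y = -120 mm is the stop for the terminal box. Beside it a blue control box with grey cover plate: x -85 to 85 mm, y 120 to 290 mm, top 56 mm above the bench.
- window (a point): centre of the fixed window in the cover plate of the control box: an opening 37 mm square with a brass frame, on the +x side of the wheel's axis (55 mm from it), through which the wheel's black disc with white marks is seen from above.
- wheel (a joint): angle of the wheel (rad), counter-clockwise from above positive, stops at -0.35 and 4.55. Its disc has a sector every 60 degrees: at 0 the blank one is centred in the window, at 1.047 one bar, 2.094 two bars, 3.142 three bars, 4.189 four bars. Light friction (0.06 N m); stays where left.
- wheel_grip (a point): on the wheel's vertical axis, 83 mm above the bench, in its black bar-shaped knob (56 mm long, 16 mm wide, from 61 to 95 mm above the bench). The point's x axis runs along the bar and turns with the wheel; at wheel 0 the bar points along the demagnetiser's x, towards the window.
- termbox_c (a point): centre of the terminal box: closed grey steel box, 70 (x) x 46 (y) x 100 mm (z), about 0.5 kg. Starts on end on the bench, a broad face 5 to 35 mm from the pad's edge at y = -120 mm, its +y towards the pad within 10 degrees. Pushed low it slides, high it tips. Tipped over the pad's edge it lies with its foot 10 to 35 mm over the edge, centre 35 mm above the bench.
- cup0_c (a point): centre (half-way up, on the axis, z to the mouth) of the end cup screwed upright to the pad as the foot of the stack: pressed steel, open top, 55 mm tall: upper 25 mm a straight collar 64 mm across (58 inside), below it a body tapering from 54 to 42 mm at the foot; 140 g. A cup set into another rests with its collar on the other's rim, 25 mm higher, with 2 mm play.
- meter: bystander: orange multimeter 150 x 75 x 34 mm lying on the bench; origin at the centre of its underside.
- wirespool: bystander: spool of copper wire, 70 mm across, 46 mm tall; origin at the centre of its underside.
- driver: bystander: screwdriver lying on the bench; origin under its middle.
- cup1_c (a point): centre (half-way up, on the axis, z up towards the mouth) of one of the loose cups, the same shape as the one on the pad; starts upright on the bench between the robot and the demagnetiser, or is absent.
- cup2_c (a point): centre (half-way up, on the axis, z up towards the mouth) of one of the loose cups, the same shape as the one on the pad; starts upright on the bench between the robot and the demagnetiser, or is absent.
- cup3_c (a point): centre (half-way up, on the axis, z up towards the mouth) of one of the loose cups, the same shape as the one on the pad; starts upright on the bench between the robot and the demagnetiser, or is absent.
- cup4_c (a point): centre (half-way up, on the axis, z up towards the mouth) of one of the loose cups, the same shape as the one on the pad; starts upright on the bench between the robot and the demagnetiser, or is absent.
There are look-alikes about, which are no part of the job. What is shaped like the part that bears cup2_c but pink or yellow is not meant.

How it is judged:
On the way, in this order (a step that is already met when the one before it is completed fails the run):
1. the wheel shows the blank sector centred in the window (value of joint wheel between -0.16 and 0.16 rad), for 0.3 s.
2. the terminal box lies on its broad side on the pad and every loose cup is nested in the stack and let go, with the wheel still at the blank sector (all of step 1 and horizontal distance between each of cup1_c, cup2_c, cup3_c, cup4_c and cup0_c below 0.011 m and angle between each of cup1_c, cup2_c, cup3_c, cup4_c's own z axis and vertical below 0.1 rad and (z of cup1_c in the frame of cup0_c between 0.021 and 0.029 m or z of cup1_c in the frame of cup0_c between 0.046 and 0.054 m or z of cup1_c in the frame of cup0_c between 0.071 and 0.079 m or z of cup1_c in the frame of cup0_c between 0.096 and 0.104 m) and (z of cup2_c in the frame of cup0_c between 0.021 and 0.029 m or z of cup2_c in the frame of cup0_c between 0.046 and 0.054 m or z of cup2_c in the frame of cup0_c between 0.071 and 0.079 m or z of cup2_c in the frame of cup0_c between 0.096 and 0.104 m) and (z of cup3_c in the frame of cup0_c between 0.021 and 0.029 m or z of cup3_c in the frame of cup0_c between 0.046 and 0.054 m or z of cup3_c in the frame of cup0_c between 0.071 and 0.079 m or z of cup3_c in the frame of cup0_c between 0.096 and 0.104 m) and (z of cup4_c in the frame of cup0_c between 0.021 and 0.029 m or z of cup4_c in the frame of cup0_c between 0.046 and 0.054 m or z of cup4_c in the frame of cup0_c between 0.071 and 0.079 m or z of cup4_c in the frame of cup0_c between 0.096 and 0.104 m) and x of termbox_c in the frame of demag between -0.075 and 0.075 m and y of termbox_c in the frame of demag between -0.118 and 0.06 m and z of termbox_c in the frame of demag between 0.03 and 0.04 m and angle between the y axis of termbox_c and the z axis of demag, either way round below 0.1 rad and contact force between the fingers and cup1 below 0.1 N and contact force between the fingers and cup2 below 0.1 N and contact force between the fingers and cup3 below 0.1 N and contact force between the fingers and cup4 below 0.1 N and linear speed of each of cup1, cup2, cup3, cup4 below 0.05 m/s), for 0.3 s.
3. the wheel shows the three-bar sector centred in the window (value of joint wheel between 2.98 and 3.3 rad), for 0.3 s.
At the end, for the whole second after the job is handed in: Wheel within 0.16 rad of three bars (3.142); cups upright (0.1 rad), within 11 mm of the fixed cup's axis, seated at multiples of 25 mm (4 mm) above it; terminal box flat (0.1 rad) on a broad face on the pad; all at rest, released (all of step 3 and horizontal distance between each of cup1_c, cup2_c, cup3_c, cup4_c and cup0_c below 0.011 m and angle between each of cup1_c, cup2_c, cup3_c, cup4_c's own z axis and vertical below 0.1 rad and (z of cup1_c in the frame of cup0_c between 0.021 and 0.029 m or z of cup1_c in the frame of cup0_c between 0.046 and 0.054 m or z of cup1_c in the frame of cup0_c between 0.071 and 0.079 m or z of cup1_c in the frame of cup0_c between 0.096 and 0.104 m) and (z of cup2_c in the frame of cup0_c between 0.021 and 0.029 m or z of cup2_c in the frame of cup0_c between 0.046 and 0.054 m or z of cup2_c in the frame of cup0_c between 0.071 and 0.079 m or z of cup2_c in the frame of cup0_c between 0.096 and 0.104 m) and (z of cup3_c in the frame of cup0_c between 0.021 and 0.029 m or z of cup3_c in the frame of cup0_c between 0.046 and 0.054 m or z of cup3_c in the frame of cup0_c between 0.071 and 0.079 m or z of cup3_c in the frame of cup0_c between 0.096 and 0.104 m) and (z of cup4_c in the frame of cup0_c between 0.021 and 0.029 m or z of cup4_c in the frame of cup0_c between 0.046 and 0.054 m or z of cup4_c in the frame of cup0_c between 0.071 and 0.079 m or z of cup4_c in the frame of cup0_c between 0.096 and 0.104 m) and x of termbox_c in the frame of demag between -0.075 and 0.075 m and y of termbox_c in the frame of demag between -0.118 and 0.06 m and z of termbox_c in the frame of demag between 0.03 and 0.04 m and angle between the y axis of termbox_c and the z axis of demag, either way round below 0.1 rad and linear speed of each of cup1, cup2, cup3, cup4, termbox below 0.05 m/s); the robot touches nothing.
It fails at once if the multimeter on the bench is moved by more than 3 cm (distance of meter from where it was at the start of the episode above 0.03 m).
It fails at once if the wire spool on the bench is moved by more than 3 cm (distance of wirespool from where it was at the start of the episode above 0.03 m).
It fails at once if the screwdriver on the bench is moved by more than 3 cm (distance of driver from where it was at the start of the episode above 0.03 m).
Of cup1, cup2, cup3, cup4 only 2 to 4 are there at a start; the rules pass over those that are not, and their reading is None.
At some moment in a run one of cup1, cup2, cup3, cup4 may be knocked a few centimetres aside while the robot is not near it.
It also fails if it takes over 210 s, if anything falls off the work surface, if the arm or the gripper's body presses on something with over 40 N, if the wrist force passes 120 N, or if a joint passes its speed limit or range.

## Robot

A 6-joint arm with a two-finger parallel gripper is mounted at the origin on the work surface. World frame = base frame: x ahead of the robot, y to its left, z up, the work surface at z = 0. Lengths are in m, angles in rad, forces in N, time in s.
With the tool pointing down it reaches from about 0.25 to 0.8 m from the base axis. Payload 8.5 kg.
Tool frame: the origin (TCP) lies at the very end of the fingers, on their centre line; the grasp point (between the pads) lies 19 mm behind it; z points along the fingers, y is the line along which they close (so a half turn about z gives the same grasp; the last joint's range is limited). The gripper opens to 85 mm and grips with 20 to 120 N. Pads are 22 mm wide; open, the fingers measure 114 mm over their backs; the gripper's body (76 mm by 85 mm) begins 54 mm behind the grasp point. The pads swing forward as they close: fully open they stand 13 mm farther back than shut.
Start: joints at [-1.255, 0.238, -0.013, 1.319, 0, 1.571], TCP at [0.163, -0.499, 0.231] pointing down, gripper open.
Joint ranges: [-2.66, 2.66], [-1.03, 1.9], [-1.14, 1.46], [-1.82, 2.27], [-1.45, 1.34], [-3.14, 3.14]. Speed limits (rad/s): [2.22, 2.22, 2.79, 3.14, 3.14, 3.14].

## Interface

Orientations are given as a unit quaternion [w, x, y, z].
In Python, from workcell import manip gives the robot as it stands. The module is installed in compiled form; this text tells all that it offers.
- The arm moves only by the tool arm_command, never from a script. Its argument "series" is a list of rows, each an object of numbers: "dx", "dy", "dz": the shift along the tool's x, y, z in m; "rx", "ry", "rz": the turn, a rotation vector about the tool's x, y, z in units of 6 degrees (1.0 is 6 degrees); "gripper": the opening, from 0 (shut) to 1 (fully open). In form: [{"dx": .., "dy": .., "dz": .., "rx": .., "ry": .., "rz": .., "gripper": ..}, ...]. A call has 1 to 20 rows; each row is the pose to reach, as a shift and turn from the pose commanded when the call began, along the tool's axes at that moment; what a row does not reach only later rows make up. A row lasts 1/12 s, in which the tool goes at most 41.7 mm and 7.16 degrees, less where a joint would pass 70% of its speed; a pose out of reach is approached as far as the arm can. A call with a gripper value outside its range is refused whole. The fingers move at their own pace and stop on an object; "grip_force" is the grip in N (left out, the last holds). Time passes only in rows, so rows that repeat a pose let the fingers close. It gives the time, the measured TCP pose, the force, the opening and the grip force at its end, in the units of the state.
- manip.get_state(): the state, without advancing time (a new reading comes with each control period).
- manip.grab_frame(name): name is "scene" or "top" or "wrist"; returns the picture (384x512x3 uint8, red, green, blue); there is no depth.
- manip.camera_info(name): a dict with "fov_y" (degrees; the focal length in pixels is half the picture's height over the tangent of half this angle, whatever the lens; pixels are square), "cx", "cy" (the principal point, pixels), "R" (3x3) and "t" (3): a world point X has camera coordinates R X + t; the wrist camera has in their place "hand_eye" (4x4, takes a point from camera to tool coordinates, whose origin is the TCP and whose axes are the flange's). Camera axes: x right, y down, z forward; pixel columns grow to the right and rows downward; lengths in m; the calibration is good to about 2 mm. The wrist camera is an equidistant fisheye: a pixel r from the principal point sees the ray r / f radians off the axis. A picture is of the moment at which its call begins: read the wrist's pose just before it. camera_info takes no time and is no camera call.
- manip.close_job(): hands the job in; it is judged then, once.
The state is a dict: "time_s": time; "joint_positions": joint angles; "joint_velocities": joint speeds; "joint_efforts": joint torques, N m; "eef_pos": TCP position; "tcp_rot": TCP orientation; "force": force on the tool from outside, world axes, zero at the start; "wrist_torque": the same for the moment, N m; "gripper_width": finger opening in m; "grip_force": force on a finger pad.
Only numpy, scipy, OpenCV 4.12 (cv2) and the standard library are available. Lean on these libraries where they do the work, as an engineer would, in place of code of your own. Each camera call takes 0.05 s, during which the arm holds its last target. There are 200 camera calls.

## Working session

There is one attempt and no reset: what is moved stays moved. The work goes in short steps, Python scripts to look and compute and a tool call to move; the robot and the scene stay as the last step left them, time stands still between calls to the robot, and variables do not carry over. Pictures are saved under pics/ and viewed, at most 14 in all, crops included, and the job is handed in when it is done.

Besides the shell and the picture viewer there is one more tool, called after "Emit:" by a JSON object that holds its "api" and its "payload". arm_command: Moves the arm, as the interface text tells. Its arguments: {"type":"object","properties":{"series":{"type":"array"},"grip_force":{"type":"number"}},"required":["series"]}

```bash
mkdir -p pics
cat > h.py <<'E'
import numpy as np, cv2
from workcell import manip
from scipy.spatial.transform import Rotation as Ro
def save(n,img): cv2.imwrite('pics/'+n+'.png',img[:,:,::-1])
def K(ci,h=384): return h/2/np.tan(np.radians(ci['fov_y'])/2)
def tool():
    s=manip.get_state(); q=s['tcp_rot']
    return Ro.from_quat([q[1],q[2],q[3],q[0]]).as_matrix(),np.array(s['eef_pos'])
def ray(name,u,v,T=None):
    ci=manip.camera_info(name); f=K(ci)
    a,b=u-ci['cx'],v-ci['cy']
    if name!='wrist':
        R=np.array(ci['R']);t=np.array(ci['t'])
        return -R.T@t, R.T@np.array([a/f,b/f,1])
    R,p=T or tool(); H=np.array(ci['hand_eye']); r=np.hypot(a,b)+1e-9; th=r/f
    d=np.array([np.sin(th)*a/r,np.sin(th)*b/r,np.cos(th)])
    return R@H[:3,3]+p, R@H[:3,:3]@d
def hit(name,u,v,z,T=None):
    o,d=ray(name,u,v,T); return o+d*(z-o[2])/d[2]
def proj(name,X,T=None):
    ci=manip.camera_info(name); f=K(ci); X=np.array(X,float)
    if name!='wrist':
        c=np.array(ci['R'])@X+np.array(ci['t']); return f*c[0]/c[2]+ci['cx'],f*c[1]/c[2]+ci['cy']
    R,p=T or tool(); H=np.array(ci['hand_eye']); c=H[:3,:3].T@(R.T@(X-p)-H[:3,3])
    r=np.hypot(c[0],c[1]); th=np.arctan2(r,c[2]); return f*th*c[0]/r+ci['cx'],f*th*c[1]/r+ci['cy']
def go(x,y,z,yaw=None):
    "shift in tool axes to reach world point (tool down); yaw = world angle of tool y axis"
    R,p=tool(); d=R.T@(np.array([x,y,z])-p); print('d tool',d.round(4),end=' ')
    if yaw is not None:
        ys=R[:,1]; cur=np.arctan2(ys[1],ys[0]); e=(cur-yaw+np.pi/2)%np.pi-np.pi/2
        print('rz units',round(np.degrees(e)/6,2),'j6',manip.get_state()['joint_positions'][5].round(2))
E
python3 - <<'E'
from h import *
a=manip.grab_frame('scene');b=manip.grab_frame('top')
np.save('top.npy',b);np.save('scene.npy',a)
save('s0',a);save('t0',b)
for n in('scene','top'):
  c=manip.camera_info(n);R=np.array(c['R']);print(n,c['fov_y'],(-R.T@np.array(c['t'])).round(3),R[2].round(2))
c=manip.camera_info('wrist');print(c)
print(tool())
E
```

```text
scene 47.64887301756506 [0.894 0.631 0.976] [-0.31 -0.57 -0.76]
top 52.04602384820828 [ 0.317 -0.013  1.221] [ 0.17 -0.   -0.98]
{'fov_y': 65.70646984690485, 'cx': 255.50188693897002, 'cy': 193.12320794806294, 'hand_eye': array([[ 2.44671355e-03, -9.44717108e-01, -3.27877415e-01,
         8.54488551e-02],
       [ 9.99996448e-01,  2.65810630e-03, -1.96578464e-04,
        -6.14210981e-04],
       [ 1.05724406e-03, -3.27875769e-01,  9.44720256e-01,
        -1.43234739e-01],
       [ 0.00000000e+00,  0.00000000e+00,  0.00000000e+00,
         1.00000000e+00]])}
(array([[ 9.50548297e-01,  3.10576494e-01, -4.19286502e-04],
       [ 3.10576777e-01, -9.50547411e-01,  1.29790805e-03],
       [ 4.54803299e-06, -1.36394494e-03, -9.99999070e-01]]), array([ 0.16291624, -0.49865336,  0.230723  ]))
```

View pics/s0.png

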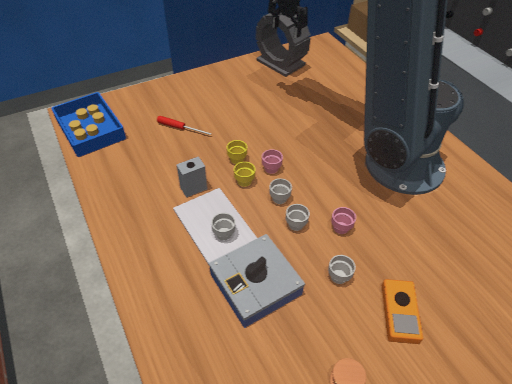

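View pics/t0.png

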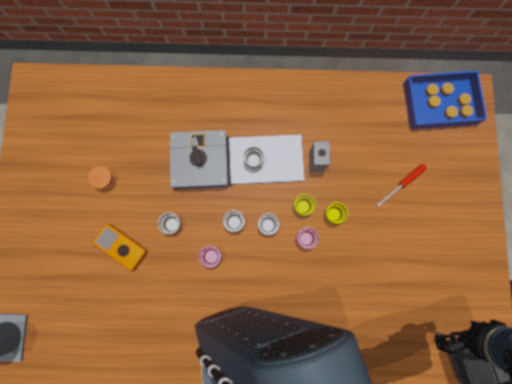

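The scene shows three grey loose cups at top-view pixels (169,224), (233,221) and (268,224), and the fixed cup on the pad at (254,158). The terminal box is at (320,154), and the wheel knob at (198,158) with its window at (198,140). The yellow cups at (305,205) and (337,213) and the pink ones at (210,257) and (308,239) are look-alikes, so the grey ones are meant. One enlarged crop to confirm.

Run:
```python
from h import *
b=np.load('top.npy'); save('t0c',cv2.resize(b[120:275,150:350],(800,620)[:2],interpolation=cv2.INTER_CUBIC)[:600])
for n,(u,v),z in [('cupA',(169,224),.055),('cupB',(233,221),.055),('cupC',(268,224),.055),('cup0',(254,158),.067),('tb',(320,153),.1),('knob',(198,158),.095),('win',(198,140),.056),('meter',(121,247),.034),('spool',(100,178),.046),('driver',(402,185),.01),('y1',(305,205),.055),('y2',(337,213),.055),('p1',(210,257),.055),('p2',(308,239),.055)]:
  print(n,hit('top',u,v,z).round(3))
```

```text
cupA [0.417 0.235 0.055]
cupB [0.43  0.046 0.055]
cupC [ 0.423 -0.058  0.055]
cup0 [ 0.621 -0.012  0.067]
tb [ 0.632 -0.206  0.1  ]
knob [0.61  0.153 0.095]
win [0.677 0.162 0.056]
meter [0.347 0.379 0.034]
spool [0.553 0.455 0.046]
driver [ 0.559 -0.479  0.01 ]
y1 [ 0.483 -0.168  0.055]
y2 [ 0.461 -0.263  0.055]
p1 [0.323 0.11  0.055]
p2 [ 0.382 -0.176  0.055]
```

View pics/t0c.png

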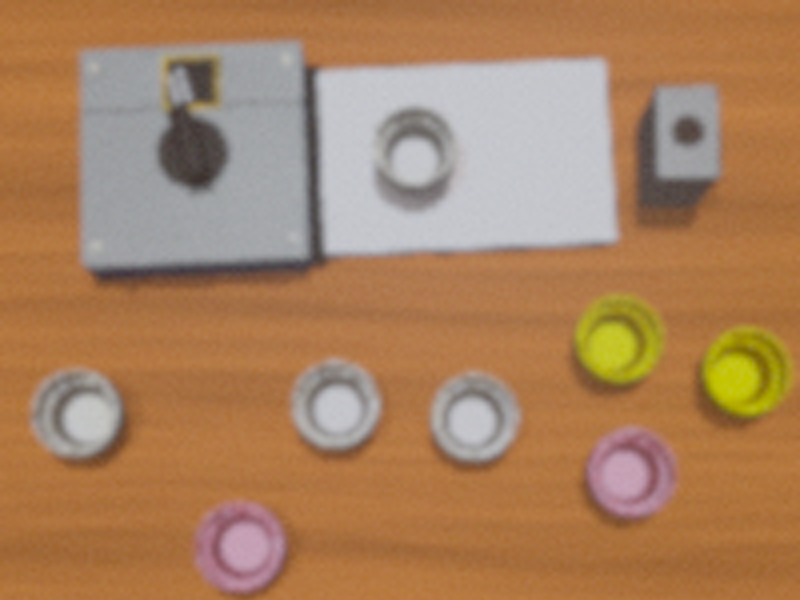

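The crop confirms three grey cups: same shape as the fixed one, with only the pink and yellow ones differing. The window shows a white mark off-centre, and the knob is about 0.25 rad off the x axis. Next is a close look from above the wheel.

Run:
```python
from h import *
go(.59,.14,.26,-np.pi/2)
```

```text
d tool [ 0.6043 -0.4745 -0.0286] rz units 3.02 j6 1.57
```

Emit:
{"api": "arm_command", "payload": {"series": [{"dx":0.15,"dy":-0.12,"dz":-0.03,"rz":1},{"dx":0.3,"dy":-0.24,"dz":-0.03,"rz":2},{"dx":0.604,"dy":-0.4745,"dz":-0.0286,"rz":3},{"dx":0.604,"dy":-0.4745,"dz":-0.0286,"rz":3},{"dx":0.604,"dy":-0.4745,"dz":-0.0286,"rz":3},{"dx":0.604,"dy":-0.4745,"dz":-0.0286,"rz":3},{"dx":0.604,"dy":-0.4745,"dz":-0.0286,"rz":3},{"dx":0.604,"dy":-0.4745,"dz":-0.0286,"rz":3},{"dx":0.604,"dy":-0.4745,"dz":-0.0286,"rz":3},{"dx":0.604,"dy":-0.4745,"dz":-0.0286,"rz":3},{"dx":0.604,"dy":-0.4745,"dz":-0.0286,"rz":3},{"dx":0.604,"dy":-0.4745,"dz":-0.0286,"rz":3},{"dx":0.604,"dy":-0.4745,"dz":-0.0286,"rz":3},{"dx":0.604,"dy":-0.4745,"dz":-0.0286,"rz":3},{"dx":0.604,"dy":-0.4745,"dz":-0.0286,"rz":3},{"dx":0.604,"dy":-0.4745,"dz":-0.0286,"rz":3},{"dx":0.604,"dy":-0.4745,"dz":-0.0286,"rz":3},{"dx":0.604,"dy":-0.4745,"dz":-0.0286,"rz":3},{"dx":0.604,"dy":-0.4745,"dz":-0.0286,"rz":3},{"dx":0.604,"dy":-0.4745,"dz":-0.0286,"rz":3}]}}

```text
invalid input
```

Run:
```python
from h import *
R,p=tool();print(p.round(4),R.round(3).tolist(),manip.get_state()['joint_positions'].round(3) if hasattr(manip.get_state()['joint_positions'],'round') else manip.get_state()['joint_positions'])
w=manip.grab_frame('wrist');np.savez('w1.npz',w=w,R=R,p=p)
save('w1',w)
```

```text
[ 0.1629 -0.4987  0.2307] [[0.951, 0.311, -0.0], [0.311, -0.951, 0.001], [0.0, -0.001, -1.0]] [-1.255  0.239 -0.014  1.319  0.     1.571]
```

View pics/w1.png

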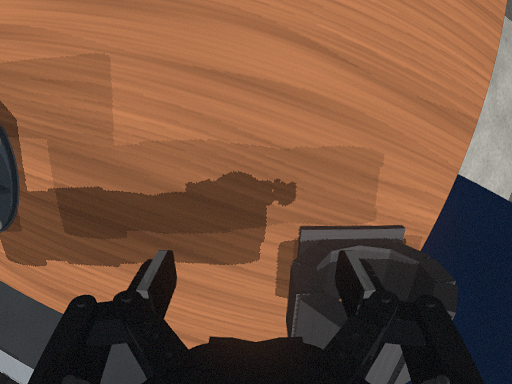

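The command was refused and the arm has not moved, so this picture shows only the bench at the start pose. I'll resend it with every field filled in.

Emit:
{"api": "arm_command", "payload": {"series": [{"dx":0.15,"dy":-0.12,"dz":-0.03,"rx":0,"ry":0,"rz":1,"gripper":1},{"dx":0.3,"dy":-0.24,"dz":-0.03,"rx":0,"ry":0,"rz":2,"gripper":1},{"dx":0.604,"dy":-0.4745,"dz":-0.03,"rx":0,"ry":0,"rz":3,"gripper":1},{"dx":0.604,"dy":-0.4745,"dz":-0.03,"rx":0,"ry":0,"rz":3,"gripper":1},{"dx":0.604,"dy":-0.4745,"dz":-0.03,"rx":0,"ry":0,"rz":3,"gripper":1},{"dx":0.604,"dy":-0.4745,"dz":-0.03,"rx":0,"ry":0,"rz":3,"gripper":1},{"dx":0.604,"dy":-0.4745,"dz":-0.03,"rx":0,"ry":0,"rz":3,"gripper":1},{"dx":0.604,"dy":-0.4745,"dz":-0.03,"rx":0,"ry":0,"rz":3,"gripper":1},{"dx":0.604,"dy":-0.4745,"dz":-0.03,"rx":0,"ry":0,"rz":3,"gripper":1},{"dx":0.604,"dy":-0.4745,"dz":-0.03,"rx":0,"ry":0,"rz":3,"gripper":1},{"dx":0.604,"dy":-0.4745,"dz":-0.03,"rx":0,"ry":0,"rz":3,"gripper":1},{"dx":0.604,"dy":-0.4745,"dz":-0.03,"rx":0,"ry":0,"rz":3,"gripper":1},{"dx":0.604,"dy":-0.4745,"dz":-0.03,"rx":0,"ry":0,"rz":3,"gripper":1},{"dx":0.604,"dy":-0.4745,"dz":-0.03,"rx":0,"ry":0,"rz":3,"gripper":1},{"dx":0.604,"dy":-0.4745,"dz":-0.03,"rx":0,"ry":0,"rz":3,"gripper":1},{"dx":0.604,"dy":-0.4745,"dz":-0.03,"rx":0,"ry":0,"rz":3,"gripper":1}]}}

```text
time_s: 1.48
eef_pos: [0.5332, 0.0269, 0.258]
tcp_rot: [-0.009, 1.0, 0.021, -0.0]
force: [1.5, -0.1, 0.0]
gripper_width: 0.0853
grip_force: 0.0
```

Emit:
{"api": "arm_command", "payload": {"series": [{"dx":0.052,"dy":-0.115,"dz":0,"rx":0,"ry":0,"rz":0,"gripper":1},{"dx":0.052,"dy":-0.115,"dz":0,"rx":0,"ry":0,"rz":0,"gripper":1},{"dx":0.052,"dy":-0.115,"dz":0,"rx":0,"ry":0,"rz":0,"gripper":1},{"dx":0.052,"dy":-0.115,"dz":0,"rx":0,"ry":0,"rz":0,"gripper":1},{"dx":0.052,"dy":-0.115,"dz":0,"rx":0,"ry":0,"rz":0,"gripper":1},{"dx":0.052,"dy":-0.115,"dz":0,"rx":0,"ry":0,"rz":0,"gripper":1}]}}

```text
time_s: 1.98
eef_pos: [0.586, 0.0746, 0.2599]
tcp_rot: [-0.025, 0.998, 0.051, -0.002]
force: [0.1, -0.9, 0.4]
gripper_width: 0.0857
grip_force: 0.0
```

Run:
```python
from h import *
R,p=tool();print(p.round(4),R.round(3).tolist(),np.round(manip.get_state()['joint_positions'],3))
w=manip.grab_frame('wrist');np.savez('w1.npz',w=w,R=R,p=p)
save('w1b',w)
```

```text
[0.586  0.0746 0.2599] [[0.995, 0.101, -0.007], [0.101, -0.994, 0.05], [-0.002, -0.05, -0.999]] [0.1   0.349 0.215 1.439 0.05  3.141]
```

View pics/w1b.png

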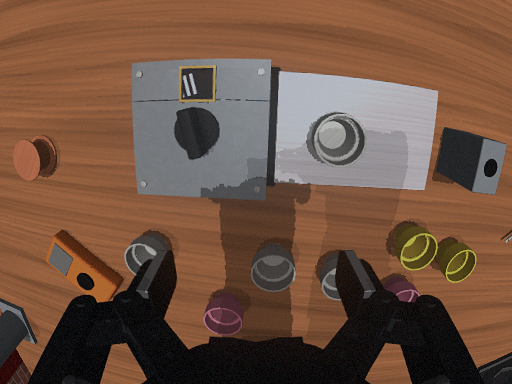

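The wrist view shows the window at (197,84) with two white bars left of centre (186 and 193). The knob is at (196,132), tilted left at the top. That fits three bars about 0.2 rad past centre, so the wheel is near 3.36, with the third bar hidden under the frame edge. Joint 6 has reached its limit, so from here I'll use the half-turned tool. Measuring the demag pose next.

```bash
cat > m1.py <<'E'
from h import *
b=np.load('top.npy'); hsv=cv2.cvtColor(b,cv2.COLOR_RGB2HSV)
def big(m):
    c,_=cv2.findContours(m.astype(np.uint8),cv2.RETR_EXTERNAL,cv2.CHAIN_APPROX_NONE); return max(c,key=cv2.contourArea)
roi=np.zeros(b.shape[:2],bool); roi[120:195,160:335]=1
def fit(name,c,z,img,T=None):
    X=np.array([hit(name,u,v,z,T)[:2] for u,v in c[:,0].astype(float)]).astype(np.float32)
    r=cv2.minAreaRect(X); print(img,np.round(r[0],4),np.round(r[1],4),round(r[2],2)); return r
for n,lo,hi,z in [('pad',185,256,.012),('plate',120,185,.056)]:
    m=roi&(hsv[...,1]<60)&(hsv[...,2]>=lo)&(hsv[...,2]<hi)
    if n=='plate': m[:,230:]=0
    m=cv2.morphologyEx(m.astype(np.uint8),cv2.MORPH_OPEN,np.ones((3,3)))
    m=cv2.morphologyEx(m.astype(np.uint8),cv2.MORPH_CLOSE,np.ones((9,9)))
    fit('top',big(m),z,n)
d=np.load('w1.npz');w=d['w'];T=(d['R'],d['p']); h=cv2.cvtColor(w,cv2.COLOR_RGB2HSV)
roi=np.zeros(w.shape[:2],bool); roi[60:195,135:270]=1
m=roi&(h[...,1]>110)&(h[...,2]>90); m[105:]=0; fit('wrist',big(m),.056,'window',T)
m=roi&(h[...,2]<70); m[:105]=0;m[165:]=0; c=big(m); print('knob',cv2.boundingRect(c)); fit('wrist',c,.08,'knobblob',T)
crop=cv2.resize(w[60:170,140:260],(720,660),interpolation=cv2.INTER_CUBIC)[:600]
crop=cv2.convertScaleAbs(crop,alpha=2.2); save('knob',crop)
E
python3 m1.py
```

```text
pad [ 0.6363 -0.0513] [0.1485 0.2284] 3.96
plate [0.6205 0.1591] [0.1714 0.1714] 3.84
window [0.676  0.1648] [0.0424 0.044 ] 3.52
knob (175, 107, 44, 53)
knobblob [0.6197 0.1549] [0.0593 0.0499] 2.86
```

View pics/knob.png

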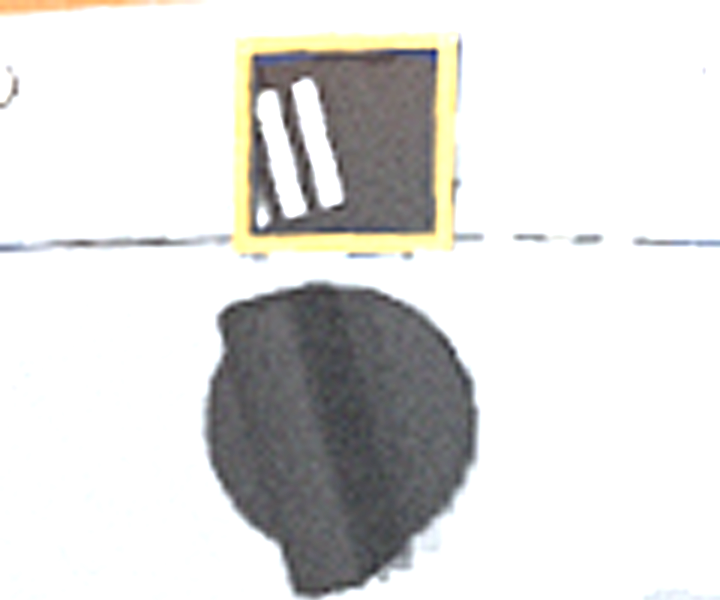

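The crop shows three bars, the third just visible at the lower left corner of the window. The wheel is therefore about 3.142 plus a small angle, and the bar edge runs from crop (220,320) to (290,590).

Run:
```python
from h import *
d=np.load('w1.npz');T=(d['R'],d['p'])
for n,a,b,z in [('strip1',(268,95),(293,213),.05),('strip2',(303,85),(333,203),.05),('baredge',(325,290),(372,520),.095),('frame',(240,40),(240,250),.056),('frameR',(455,40),(448,250),.056)]:
  A,B=[hit('wrist',140+u/6,60+v/6,z,T) for u,v in(a,b)]
  v=A-B; print(n,A[:2].round(4),B[:2].round(4),round(np.arctan2(v[1],v[0]),3))
go(.621,.160,.20,.33+np.pi/2)
```

```text
strip1 [0.6844 0.1818] [0.6607 0.1746] 0.294
strip2 [0.6868 0.1746] [0.6632 0.1664] 0.336
baredge [0.6488 0.1552] [0.6084 0.1439] 0.273
frame [0.6951 0.1867] [0.6529 0.1833] 0.08
frameR [0.6971 0.1435] [0.6556 0.1411] 0.058
d tool [ 0.0437 -0.0782  0.064 ] rz units -2.18 j6 3.14
```

```bash
cat >> h.py <<'E'
def to(x,y,z,yaw,tilt=None):
    "pose (tool down, tool x axis at world angle yaw) -> dx.. rz from the present measured pose"
    R,p=tool(); c,s=np.cos(yaw),np.sin(yaw)
    Rt=np.array([[c,s,0],[s,-c,0],[0,0,-1.]])
    if tilt is not None: Rt=Rt@Ro.from_rotvec(tilt).as_matrix()
    v=Ro.from_matrix(R.T@Rt).as_rotvec(degrees=True)/6; d=R.T@(np.array([x,y,z])-p)
    j1=np.arctan2(y,x); j6=(np.pi+j1-yaw+np.pi)%(2*np.pi)-np.pi
    print('d',d.round(4),'r',v.round(2),'| now',p.round(4),'j6 now',round(float(manip.get_state()['joint_positions'][5]),2),'target',round(j6,2))
E
python3 - <<'E'
from h import *
to(.621,.160,.20,1.9); to(.621,.16,.2,3.44)
E
```

```text
d [ 0.0437 -0.0782  0.064 ] r [ -0.36  -0.42 -17.17] | now [0.5859 0.0747 0.26  ] j6 now 3.14 target 1.49
d [ 0.0437 -0.0782  0.064 ] r [-0.04  0.71 28.11] | now [0.5859 0.0747 0.26  ] j6 now 3.14 target -0.05
```

Emit:
{"api": "arm_command", "payload": {"series": [{"dx":0.044,"dy":-0.078,"dz":0.03,"rx":0,"ry":0,"rz":-3,"gripper":1},{"dx":0.044,"dy":-0.078,"dz":0.04,"rx":-0.36,"ry":-0.42,"rz":-17.2,"gripper":1},{"dx":0.044,"dy":-0.078,"dz":0.04,"rx":-0.36,"ry":-0.42,"rz":-17.2,"gripper":1},{"dx":0.044,"dy":-0.078,"dz":0.04,"rx":-0.36,"ry":-0.42,"rz":-17.2,"gripper":1},{"dx":0.044,"dy":-0.078,"dz":0.064,"rx":-0.36,"ry":-0.42,"rz":-17.2,"gripper":1},{"dx":0.044,"dy":-0.078,"dz":0.064,"rx":-0.36,"ry":-0.42,"rz":-17.2,"gripper":1},{"dx":0.044,"dy":-0.078,"dz":0.064,"rx":-0.36,"ry":-0.42,"rz":-17.2,"gripper":1},{"dx":0.044,"dy":-0.078,"dz":0.064,"rx":-0.36,"ry":-0.42,"rz":-17.2,"gripper":1},{"dx":0.044,"dy":-0.078,"dz":0.064,"rx":-0.36,"ry":-0.42,"rz":-17.2,"gripper":1},{"dx":0.044,"dy":-0.078,"dz":0.064,"rx":-0.36,"ry":-0.42,"rz":-17.2,"gripper":1},{"dx":0.044,"dy":-0.078,"dz":0.064,"rx":-0.36,"ry":-0.42,"rz":-17.2,"gripper":1},{"dx":0.044,"dy":-0.078,"dz":0.064,"rx":-0.36,"ry":-0.42,"rz":-17.2,"gripper":1},{"dx":0.044,"dy":-0.078,"dz":0.064,"rx":-0.36,"ry":-0.42,"rz":-17.2,"gripper":1},{"dx":0.044,"dy":-0.078,"dz":0.064,"rx":-0.36,"ry":-0.42,"rz":-17.2,"gripper":1},{"dx":0.044,"dy":-0.078,"dz":0.064,"rx":-0.36,"ry":-0.42,"rz":-17.2,"gripper":1},{"dx":0.044,"dy":-0.078,"dz":0.064,"rx":-0.36,"ry":-0.42,"rz":-17.2,"gripper":1},{"dx":0.044,"dy":-0.078,"dz":0.064,"rx":-0.36,"ry":-0.42,"rz":-17.2,"gripper":1},{"dx":0.044,"dy":-0.078,"dz":0.064,"rx":-0.36,"ry":-0.42,"rz":-17.2,"gripper":1},{"dx":0.044,"dy":-0.078,"dz":0.064,"rx":-0.36,"ry":-0.42,"rz":-17.2,"gripper":1}]}}

```text
time_s: 3.62
eef_pos: [0.6214, 0.1595, 0.2003]
tcp_rot: [0.0, 0.581, 0.814, 0.0]
force: [0.1, 0.3, 0.7]
gripper_width: 0.0853
grip_force: 0.0
```

Run:
```python
from h import *
to(.621,.160,.13,3.44)
print(tool()[0].round(3))
```

```text
d [ 0.0006 -0.0002  0.0703] r [ 1.00e-02  1.00e-02 -1.47e+01] | now [0.6214 0.1595 0.2003] j6 now 1.49 target -0.05
[[-0.324  0.946  0.001]
 [ 0.946  0.324  0.   ]
 [-0.     0.001 -1.   ]]
```

Emit:
{"api": "arm_command", "payload": {"series": [{"dx":0,"dy":0,"dz":0.05,"rx":0,"ry":0,"rz":-14.7,"gripper":1},{"dx":0,"dy":0,"dz":0.05,"rx":0,"ry":0,"rz":-14.7,"gripper":1},{"dx":0,"dy":0,"dz":0.05,"rx":0,"ry":0,"rz":-14.7,"gripper":1},{"dx":0,"dy":0,"dz":0.05,"rx":0,"ry":0,"rz":-14.7,"gripper":1},{"dx":0,"dy":0,"dz":0.05,"rx":0,"ry":0,"rz":-14.7,"gripper":1},{"dx":0,"dy":0,"dz":0.05,"rx":0,"ry":0,"rz":-14.7,"gripper":1},{"dx":0,"dy":0,"dz":0.05,"rx":0,"ry":0,"rz":-14.7,"gripper":1},{"dx":0,"dy":0,"dz":0.05,"rx":0,"ry":0,"rz":-14.7,"gripper":1},{"dx":0,"dy":0,"dz":0.05,"rx":0,"ry":0,"rz":-14.7,"gripper":1},{"dx":0,"dy":0,"dz":0.05,"rx":0,"ry":0,"rz":-14.7,"gripper":1},{"dx":0,"dy":0,"dz":0.05,"rx":0,"ry":0,"rz":-14.7,"gripper":1},{"dx":0,"dy":0,"dz":0.05,"rx":0,"ry":0,"rz":-14.7,"gripper":1},{"dx":0,"dy":0,"dz":0.05,"rx":0,"ry":0,"rz":-14.7,"gripper":1},{"dx":0,"dy":0,"dz":0.07,"rx":0,"ry":0,"rz":-14.7,"gripper":1},{"dx":0,"dy":0,"dz":0.1,"rx":0,"ry":0,"rz":-14.7,"gripper":1},{"dx":0,"dy":0,"dz":0.12,"rx":0,"ry":0,"rz":-14.7,"gripper":1},{"dx":0,"dy":0,"dz":0.13,"rx":0,"ry":0,"rz":-14.7,"gripper":0.6}]}}

```text
time_s: 5.03
eef_pos: [0.6201, 0.1593, 0.0674]
tcp_rot: [-0.001, -0.149, 0.989, -0.0]
force: [-0.7, 0.1, 0.7]
gripper_width: 0.075
grip_force: 0.0
```

Emit:
{"api": "arm_command", "payload": {"series": [{"dx":0,"dy":0,"dz":0,"rx":0,"ry":0,"rz":0,"gripper":0.3},{"dx":0,"dy":0,"dz":0,"rx":0,"ry":0,"rz":0,"gripper":0},{"dx":0,"dy":0,"dz":0,"rx":0,"ry":0,"rz":0,"gripper":0},{"dx":0,"dy":0,"dz":0,"rx":0,"ry":0,"rz":0,"gripper":0},{"dx":0,"dy":0,"dz":0,"rx":0,"ry":0,"rz":0,"gripper":0},{"dx":0,"dy":0,"dz":0,"rx":0,"ry":0,"rz":0,"gripper":0},{"dx":0,"dy":0,"dz":0,"rx":0,"ry":0,"rz":0,"gripper":0},{"dx":0,"dy":0,"dz":0,"rx":0,"ry":0,"rz":0,"gripper":0}], "grip_force": 30}}

```text
time_s: 5.7
eef_pos: [0.6225, 0.1598, 0.0717]
tcp_rot: [0.002, -0.15, 0.989, 0.0]
force: [0.5, -0.6, 6.7]
gripper_width: 0.0156
grip_force: 32.7
```

Emit:
{"api": "arm_command", "payload": {"series": [{"dx":0,"dy":0,"dz":-0.006,"rx":0,"ry":0,"rz":1,"gripper":0},{"dx":0,"dy":0,"dz":-0.006,"rx":0,"ry":0,"rz":2,"gripper":0},{"dx":0,"dy":0,"dz":-0.006,"rx":0,"ry":0,"rz":3,"gripper":0},{"dx":0,"dy":0,"dz":-0.006,"rx":0,"ry":0,"rz":4,"gripper":0},{"dx":0,"dy":0,"dz":-0.006,"rx":0,"ry":0,"rz":5,"gripper":0},{"dx":0,"dy":0,"dz":-0.006,"rx":0,"ry":0,"rz":6,"gripper":0},{"dx":0,"dy":0,"dz":-0.006,"rx":0,"ry":0,"rz":7,"gripper":0},{"dx":0,"dy":0,"dz":-0.006,"rx":0,"ry":0,"rz":8,"gripper":0},{"dx":0,"dy":0,"dz":-0.006,"rx":0,"ry":0,"rz":9,"gripper":0},{"dx":0,"dy":0,"dz":-0.006,"rx":0,"ry":0,"rz":10,"gripper":0},{"dx":0,"dy":0,"dz":-0.006,"rx":0,"ry":0,"rz":11,"gripper":0},{"dx":0,"dy":0,"dz":-0.006,"rx":0,"ry":0,"rz":12,"gripper":0},{"dx":0,"dy":0,"dz":-0.006,"rx":0,"ry":0,"rz":13,"gripper":0},{"dx":0,"dy":0,"dz":-0.006,"rx":0,"ry":0,"rz":14,"gripper":0},{"dx":0,"dy":0,"dz":-0.006,"rx":0,"ry":0,"rz":15,"gripper":0},{"dx":0,"dy":0,"dz":-0.006,"rx":0,"ry":0,"rz":16,"gripper":0},{"dx":0,"dy":0,"dz":-0.006,"rx":0,"ry":0,"rz":16,"gripper":0},{"dx":0,"dy":0,"dz":-0.006,"rx":0,"ry":0,"rz":16,"gripper":0.4},{"dx":0,"dy":0,"dz":-0.006,"rx":0,"ry":0,"rz":16,"gripper":0.6}]}}

```text
time_s: 7.28
eef_pos: [0.6217, 0.1598, 0.0764]
tcp_rot: [0.0, 0.634, 0.773, 0.0]
force: [-0.2, -0.4, 1.0]
gripper_width: 0.0384
grip_force: 0.0
```

Emit:
{"api": "arm_command", "payload": {"series": [{"dx":0,"dy":0,"dz":0,"rx":0,"ry":0,"rz":0,"gripper":0.6},{"dx":0,"dy":0,"dz":-0.02,"rx":0,"ry":0,"rz":0,"gripper":0.6},{"dx":0,"dy":0,"dz":-0.05,"rx":0,"ry":0,"rz":0,"gripper":0.6},{"dx":0,"dy":0,"dz":-0.05,"rx":0,"ry":0,"rz":-15,"gripper":0.6},{"dx":0,"dy":0,"dz":-0.05,"rx":0,"ry":0,"rz":-15,"gripper":0.6},{"dx":0,"dy":0,"dz":-0.05,"rx":0,"ry":0,"rz":-15,"gripper":0.6},{"dx":0,"dy":0,"dz":-0.05,"rx":0,"ry":0,"rz":-15,"gripper":0.6},{"dx":0,"dy":0,"dz":-0.05,"rx":0,"ry":0,"rz":-15,"gripper":0.6},{"dx":0,"dy":0,"dz":-0.05,"rx":0,"ry":0,"rz":-15,"gripper":0.6},{"dx":0,"dy":0,"dz":-0.05,"rx":0,"ry":0,"rz":-15,"gripper":0.6},{"dx":0,"dy":0,"dz":-0.05,"rx":0,"ry":0,"rz":-15,"gripper":0.6},{"dx":0,"dy":0,"dz":-0.05,"rx":0,"ry":0,"rz":-15,"gripper":0.6},{"dx":0,"dy":0,"dz":-0.05,"rx":0,"ry":0,"rz":-15,"gripper":0.6},{"dx":0,"dy":0,"dz":-0.05,"rx":0,"ry":0,"rz":-15,"gripper":0.6},{"dx":0,"dy":0,"dz":-0.05,"rx":0,"ry":0,"rz":-15,"gripper":0.6},{"dx":0,"dy":0,"dz":-0.05,"rx":0,"ry":0,"rz":-15,"gripper":0.6}]}}

```text
time_s: 8.62
eef_pos: [0.6218, 0.1601, 0.127]
tcp_rot: [0.001, -0.102, 0.995, 0.0]
force: [-0.0, 0.1, 0.1]
gripper_width: 0.0513
grip_force: 0.0
```

Emit:
{"api": "arm_command", "payload": {"series": [{"dx":0,"dy":0,"dz":0,"rx":0,"ry":0,"rz":-15,"gripper":0.6},{"dx":0,"dy":0,"dz":0,"rx":0,"ry":0,"rz":-15,"gripper":0.6},{"dx":0,"dy":0,"dz":0,"rx":0,"ry":0,"rz":-15,"gripper":0.6},{"dx":0,"dy":0,"dz":0,"rx":0,"ry":0,"rz":-15,"gripper":0.6},{"dx":0,"dy":0,"dz":0,"rx":0,"ry":0,"rz":-15,"gripper":0.6},{"dx":0,"dy":0,"dz":0,"rx":0,"ry":0,"rz":-15,"gripper":0.6},{"dx":0,"dy":0,"dz":0,"rx":0,"ry":0,"rz":-15,"gripper":0.6},{"dx":0,"dy":0,"dz":0,"rx":0,"ry":0,"rz":-15,"gripper":0.6},{"dx":0,"dy":0,"dz":0,"rx":0,"ry":0,"rz":-15,"gripper":0.6},{"dx":0,"dy":0,"dz":0,"rx":0,"ry":0,"rz":-15,"gripper":0.6},{"dx":0,"dy":0,"dz":0,"rx":0,"ry":0,"rz":-15,"gripper":0.6},{"dx":0,"dy":0,"dz":0,"rx":0,"ry":0,"rz":-15,"gripper":0.6},{"dx":0,"dy":0,"dz":0,"rx":0,"ry":0,"rz":-15,"gripper":0.6},{"dx":0,"dy":0,"dz":0,"rx":0,"ry":0,"rz":-15,"gripper":0.6},{"dx":0,"dy":0,"dz":0.025,"rx":0,"ry":0,"rz":-15,"gripper":0.6},{"dx":0,"dy":0,"dz":0.05,"rx":0,"ry":0,"rz":-15,"gripper":0.6},{"dx":0,"dy":0,"dz":0.05,"rx":0,"ry":0,"rz":-15,"gripper":0},{"dx":0,"dy":0,"dz":0.05,"rx":0,"ry":0,"rz":-15,"gripper":0},{"dx":0,"dy":0,"dz":0.05,"rx":0,"ry":0,"rz":-15,"gripper":0},{"dx":0,"dy":0,"dz":0.05,"rx":0,"ry":0,"rz":-15,"gripper":0}]}}

```text
time_s: 10.28
eef_pos: [0.6204, 0.1596, 0.0774]
tcp_rot: [0.0, 0.773, -0.635, -0.0]
force: [-6.6, -0.5, 2.0]
gripper_width: 0.015
grip_force: 32.9
```

Run:
```python
from h import *
s=manip.get_state();print(s['force'],s['wrist_torque'],s['gripper_width'],s['grip_force'],s['time_s'])
to(.621,.160,.073,3.21); R=tool()[0];print(np.arctan2(R[1,0],R[0,0]))
```

```text
[-6.62281755 -0.52291705  1.9862359 ] [-0.21723862  1.13268463 -0.07351375] 0.015000675262366857 32.915946543216705 10.2833
d [-0.0003 -0.0007  0.0044] r [ 1.000e-02 -1.000e-02  1.621e+01] | now [0.6204 0.1596 0.0774] j6 now -1.51 target 0.18
-1.3757043193344234
```

Emit:
{"api": "arm_command", "payload": {"series": [{"dx":0,"dy":0,"dz":0,"rx":0,"ry":0,"rz":1,"gripper":0},{"dx":0,"dy":0,"dz":0,"rx":0,"ry":0,"rz":2,"gripper":0},{"dx":0,"dy":0,"dz":0,"rx":0,"ry":0,"rz":3,"gripper":0},{"dx":0,"dy":0,"dz":0,"rx":0,"ry":0,"rz":4,"gripper":0},{"dx":0,"dy":0,"dz":0,"rx":0,"ry":0,"rz":5,"gripper":0},{"dx":0,"dy":0,"dz":0,"rx":0,"ry":0,"rz":6,"gripper":0},{"dx":0,"dy":0,"dz":0,"rx":0,"ry":0,"rz":7,"gripper":0},{"dx":0,"dy":0,"dz":0,"rx":0,"ry":0,"rz":8,"gripper":0},{"dx":0,"dy":0,"dz":0,"rx":0,"ry":0,"rz":9,"gripper":0},{"dx":0,"dy":0,"dz":0,"rx":0,"ry":0,"rz":10,"gripper":0},{"dx":0,"dy":0,"dz":0,"rx":0,"ry":0,"rz":11,"gripper":0},{"dx":0,"dy":0,"dz":0,"rx":0,"ry":0,"rz":12,"gripper":0},{"dx":0,"dy":0,"dz":0,"rx":0,"ry":0,"rz":13,"gripper":0},{"dx":0,"dy":0,"dz":0,"rx":0,"ry":0,"rz":14,"gripper":0},{"dx":0,"dy":0,"dz":0,"rx":0,"ry":0,"rz":15,"gripper":0},{"dx":0,"dy":0,"dz":0,"rx":0,"ry":0,"rz":16.2,"gripper":0},{"dx":0,"dy":0,"dz":0,"rx":0,"ry":0,"rz":16.2,"gripper":0},{"dx":0,"dy":0,"dz":0,"rx":0,"ry":0,"rz":16.2,"gripper":0},{"dx":0,"dy":0,"dz":0,"rx":0,"ry":0,"rz":16.2,"gripper":0.5},{"dx":0,"dy":0,"dz":0,"rx":0,"ry":0,"rz":16.2,"gripper":0.7}]}}

```text
time_s: 11.95
eef_pos: [0.6226, 0.1601, 0.0778]
tcp_rot: [0.002, -0.035, 0.999, 0.0]
force: [0.2, -0.3, 0.1]
gripper_width: 0.0385
grip_force: 0.0
```

Emit:
{"api": "arm_command", "payload": {"series": [{"dx":0,"dy":0,"dz":0,"rx":0,"ry":0,"rz":0,"gripper":1},{"dx":0,"dy":0,"dz":-0.03,"rx":0,"ry":0,"rz":0,"gripper":1},{"dx":0,"dy":0,"dz":-0.07,"rx":0,"ry":0,"rz":0,"gripper":1},{"dx":0,"dy":0,"dz":-0.11,"rx":0,"ry":0,"rz":0,"gripper":1},{"dx":0,"dy":0,"dz":-0.15,"rx":0,"ry":0,"rz":0,"gripper":1},{"dx":0,"dy":0.04,"dz":-0.18,"rx":0,"ry":0,"rz":0,"gripper":1},{"dx":0,"dy":0.06,"dz":-0.18,"rx":0,"ry":0,"rz":0,"gripper":1},{"dx":0,"dy":0.06,"dz":-0.18,"rx":0,"ry":0,"rz":0,"gripper":1},{"dx":0,"dy":0.06,"dz":-0.18,"rx":0,"ry":0,"rz":0,"gripper":1}]}}

```text
time_s: 12.7
eef_pos: [0.6174, 0.2209, 0.2571]
tcp_rot: [0.001, -0.036, 0.999, 0.0]
force: [0.5, 0.1, -0.3]
gripper_width: 0.0853
grip_force: 0.0
```

Run:
```python
from h import *
R,p=tool();print(p.round(4),R[:,0].round(3))
w=manip.grab_frame('wrist');np.savez('w2.npz',w=w,R=R,p=p)
t=manip.grab_frame('top');np.save('top2.npy',t)
a=cv2.rotate(w,cv2.ROTATE_180)
b=cv2.resize(t[110:270,150:350],(480,384))
save('w2',np.hstack([a[:,:],b])[:, :]) if 0 else save('w2',cv2.resize(np.hstack([a,b]),(800,310)))
print('win px',proj('wrist',(.676,.1648,.05),(R,p)))
```

```text
[0.6174 0.2209 0.2571] [-0.997 -0.072 -0.002]
win px (np.float64(207.07917589157694), np.float64(204.9579387262362))
```

View pics/w2.png

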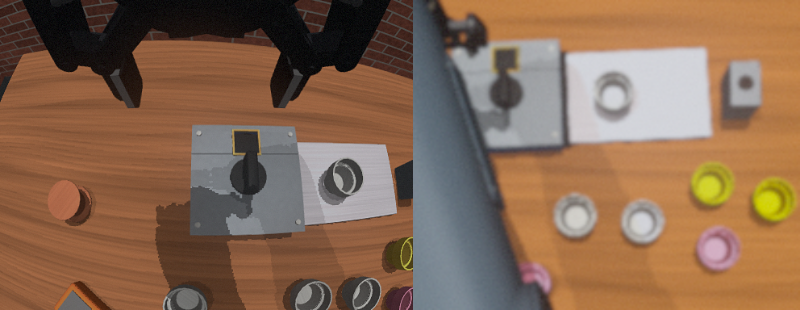

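The window is blank and the knob is in line, so step 1 is done. Next is the terminal box.

Run:
```python
from h import *
t=np.load('top2.npy')
P=np.array([hit('top',150+u/4,120+v/4,.1)[:2] for u,v in [(655,87),(718,87),(718,180),(655,182)]]);print(P.round(4))
o=np.array([.635,-.046]);a=.068;A=np.array([[np.cos(a),np.sin(a)],[-np.sin(a),np.cos(a)]])
c=P.mean(0);L=A@(c-o);print('c',c.round(4),'local',L.round(4))
v=P[0]-P[3];print('yaw',np.arctan2(v[1],v[0]))
s=A.T@np.array([L[0],L[1]-.023-.05])+o;print('start',s)
to(s[0],s[1],.26,1.64);to(s[0],s[1],.08,1.64)
```

```text
[[ 0.6661 -0.1876]
 [ 0.6672 -0.2343]
 [ 0.5964 -0.2335]
 [ 0.5938 -0.1873]]
c [ 0.6308 -0.2107] local [-0.0153 -0.164 ]
yaw -0.0045672604721586
start [ 0.63580444 -0.2835045 ]
d [ 0.0168 -0.5028 -0.004 ] r [-0.    0.   15.01] | now [0.6171 0.2192 0.2558] j6 now 0.27 target 1.08
d [ 0.0168 -0.5027  0.176 ] r [-0.    0.   15.01] | now [0.6171 0.2192 0.2558] j6 now 0.27 target 1.08
```

Emit:
{"api": "arm_command", "payload": {"series": [{"dx":0.017,"dy":-0.503,"dz":0,"rx":0,"ry":0,"rz":15,"gripper":0.5},{"dx":0.017,"dy":-0.503,"dz":0,"rx":0,"ry":0,"rz":15,"gripper":0.5},{"dx":0.017,"dy":-0.503,"dz":0,"rx":0,"ry":0,"rz":15,"gripper":0.5},{"dx":0.017,"dy":-0.503,"dz":0,"rx":0,"ry":0,"rz":15,"gripper":0.5},{"dx":0.017,"dy":-0.503,"dz":0,"rx":0,"ry":0,"rz":15,"gripper":0.5},{"dx":0.017,"dy":-0.503,"dz":0,"rx":0,"ry":0,"rz":15,"gripper":0.5},{"dx":0.017,"dy":-0.503,"dz":0,"rx":0,"ry":0,"rz":15,"gripper":0.5},{"dx":0.017,"dy":-0.503,"dz":0,"rx":0,"ry":0,"rz":15,"gripper":0.5},{"dx":0.017,"dy":-0.503,"dz":0,"rx":0,"ry":0,"rz":15,"gripper":0.5},{"dx":0.017,"dy":-0.503,"dz":0,"rx":0,"ry":0,"rz":15,"gripper":0.5},{"dx":0.017,"dy":-0.503,"dz":0,"rx":0,"ry":0,"rz":15,"gripper":0.5},{"dx":0.017,"dy":-0.503,"dz":0,"rx":0,"ry":0,"rz":15,"gripper":0.5},{"dx":0.017,"dy":-0.503,"dz":0,"rx":0,"ry":0,"rz":15,"gripper":0.5},{"dx":0.017,"dy":-0.503,"dz":0,"rx":0,"ry":0,"rz":15,"gripper":0.5},{"dx":0.017,"dy":-0.503,"dz":0,"rx":0,"ry":0,"rz":15,"gripper":0.5},{"dx":0.017,"dy":-0.503,"dz":0,"rx":0,"ry":0,"rz":15,"gripper":0.5},{"dx":0.017,"dy":-0.503,"dz":0,"rx":0,"ry":0,"rz":15,"gripper":0.5},{"dx":0.017,"dy":-0.503,"dz":0,"rx":0,"ry":0,"rz":15,"gripper":0.5}]}}

```text
time_s: 14.3
eef_pos: [0.6357, -0.2821, 0.2565]
tcp_rot: [0.0, 0.681, 0.732, 0.0]
force: [0.3, 0.1, 0.6]
gripper_width: 0.043
grip_force: 0.0
```

Run:
```python
from h import *
to(.636,-.2835,.08,1.62)
```

```text
d [-0.0015  0.      0.1765] r [ 0.01 -0.    0.23] | now [ 0.6357 -0.2821  0.2565] j6 now 1.08 target 1.1
```

Emit:
{"api": "arm_command", "payload": {"series": [{"dx":0,"dy":0,"dz":0.04,"rx":0,"ry":0,"rz":0,"gripper":0.5},{"dx":0,"dy":0,"dz":0.08,"rx":0,"ry":0,"rz":0,"gripper":0.5},{"dx":0,"dy":0,"dz":0.12,"rx":0,"ry":0,"rz":0,"gripper":0.5},{"dx":0,"dy":0,"dz":0.15,"rx":0,"ry":0,"rz":0,"gripper":0.5},{"dx":0,"dy":0,"dz":0.173,"rx":0,"ry":0,"rz":0,"gripper":0.5},{"dx":0,"dy":0,"dz":0.173,"rx":0,"ry":0,"rz":0,"gripper":0.5},{"dx":0.015,"dy":0,"dz":0.173,"rx":0,"ry":0,"rz":0,"gripper":0.5},{"dx":0.028,"dy":0,"dz":0.173,"rx":0,"ry":0,"rz":0,"gripper":0.5},{"dx":0.034,"dy":0,"dz":0.173,"rx":0,"ry":0,"rz":0,"gripper":0.5},{"dx":0.04,"dy":0,"dz":0.173,"rx":0,"ry":0,"rz":0,"gripper":0.5},{"dx":0.046,"dy":0,"dz":0.173,"rx":0,"ry":0,"rz":0,"gripper":0.5},{"dx":0.052,"dy":0,"dz":0.173,"rx":0,"ry":0,"rz":0,"gripper":0.5},{"dx":0.058,"dy":0,"dz":0.173,"rx":0,"ry":0,"rz":0,"gripper":0.5},{"dx":0.064,"dy":0,"dz":0.173,"rx":0,"ry":0,"rz":0,"gripper":0.5},{"dx":0.07,"dy":0,"dz":0.173,"rx":0,"ry":0,"rz":0,"gripper":0.5},{"dx":0.076,"dy":0,"dz":0.173,"rx":0,"ry":0,"rz":0,"gripper":0.5}]}}

```text
time_s: 15.63
eef_pos: [0.6301, -0.2069, 0.0829]
tcp_rot: [-0.0, 0.682, 0.731, 0.0]
force: [-0.7, 0.6, -0.4]
gripper_width: 0.043
grip_force: 0.0
```

Emit:
{"api": "arm_command", "payload": {"series": [{"dx":0.006,"dy":0,"dz":0,"rx":0,"ry":0,"rz":0,"gripper":0.5},{"dx":0.012,"dy":0,"dz":0,"rx":0,"ry":0,"rz":0,"gripper":0.5},{"dx":0.018,"dy":0,"dz":0,"rx":0,"ry":0,"rz":0,"gripper":0.5},{"dx":0.024,"dy":0,"dz":0,"rx":0,"ry":0,"rz":0,"gripper":0.5},{"dx":0.03,"dy":0,"dz":0,"rx":0,"ry":0,"rz":0,"gripper":0.5},{"dx":0.036,"dy":0,"dz":0,"rx":0,"ry":0,"rz":0,"gripper":0.5},{"dx":0.042,"dy":0,"dz":0,"rx":0,"ry":0,"rz":0,"gripper":0.5},{"dx":0.042,"dy":0,"dz":0,"rx":0,"ry":0,"rz":0,"gripper":0.5},{"dx":0.042,"dy":0,"dz":0,"rx":0,"ry":0,"rz":0,"gripper":0.5}]}}

```text
time_s: 16.38
eef_pos: [0.6274, -0.1653, 0.0832]
tcp_rot: [0.0, 0.682, 0.732, 0.0]
force: [1.4, 0.1, 0.6]
gripper_width: 0.0428
grip_force: 0.0
```

Run:
```python
from h import *
R,p=tool();print(p.round(4))
t=manip.grab_frame('top');s=manip.grab_frame('scene');np.save('top3.npy',t)
save('v3',np.hstack([cv2.resize(t[110:260,200:350],(400,400)),cv2.resize(s[130:310,130:310],(400,400))]))
```

```text
[ 0.6274 -0.1653  0.0832]
```

View pics/v3.png

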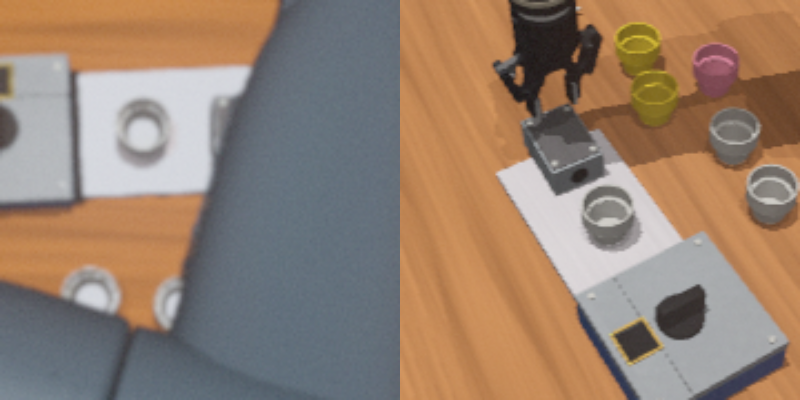

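The terminal box now lies flat on the pad, seen in the scene view at the right-hand crop (565,150), with the fingers just behind it. Now the cups: lift and hover so the wrist camera looks down on cups B and C.

```bash
cat >> h.py <<'E'
def mask(img,smax=60,vmin=70):
    h=cv2.cvtColor(img,cv2.COLOR_RGB2HSV); m=((h[...,1]<smax)&(h[...,2]>vmin)).astype(np.uint8)
    return cv2.morphologyEx(m,cv2.MORPH_CLOSE,np.ones((5,5)))
def cups(name,img,z,T=None,smax=60,vmin=70):
    "grey rings of a rim's size: centre in the plane z, radius"
    cs,_=cv2.findContours(mask(img,smax,vmin),cv2.RETR_LIST,cv2.CHAIN_APPROX_NONE); out=[]
    for c in cs:
        if cv2.contourArea(c)<100: continue
        X=np.array([hit(name,u,v,z,T)[:2] for u,v in c[:,0].astype(float)],np.float32)
        (cx,cy),r=cv2.minEnclosingCircle(X)
        if .022<r<.045 and cv2.contourArea(cv2.convexHull(X))>2.6*r*r: out.append((round(cx,4),round(cy,4),round(r,4)))
    return out
E
python3 - <<'E'
from h import *
t=np.load('top.npy'); print(cups('top',t,.055)); print('cup0 plane',[c for c in cups('top',t,.067)])
b=cv2.cvtColor(t,cv2.COLOR_RGB2HSV)
g=cv2.cvtColor(t,cv2.COLOR_RGB2GRAY)[140:180,232:280]
print(cv2.HoughCircles(cv2.resize(g,None,fx=6,fy=6,interpolation=cv2.INTER_CUBIC),cv2.HOUGH_GRADIENT,1,100,param1=80,param2=15,minRadius=45,maxRadius=85))
to(.425,-.118,.24,1.57)
E
```

```text
[(0.4237, -0.0584, 0.0329), (0.4209, 0.2358, 0.0336), (0.4307, 0.0447, 0.033)]Traceback (most recent call last):
  File "<stdin>", line 2, in <module>
  File "h.py", line 48, in cups
    X=np.array([hit(name,u,v,z,T)[:2] for u,v in c[:,0].astype(float)],np.float32)
                ~~~^^^^^^^^^^^^^^
  File "h.py", line 19, in hit
    o,d=ray(name,u,v,T); return o+d*(z-o[2])/d[2]
        ~~~^^^^^^^^^^^^
  File "h.py", line 10, in ray
    ci=manip.camera_info(name); f=K(ci)
ValueError: time passes only in moves, steps and waits
```

```bash
sed -i 's/manip.camera_info(name)/CI(name)/; ' h.py; sed -i '2a import functools\nCI=functools.lru_cache(None)(lambda n: manip.camera_info(n))' h.py
python3 - <<'E'
from h import *
t=np.load('top.npy')
g=cv2.cvtColor(t,cv2.COLOR_RGB2GRAY)[140:180,232:280]
C=cv2.HoughCircles(cv2.resize(g,None,fx=6,fy=6,interpolation=cv2.INTER_CUBIC),cv2.HOUGH_GRADIENT,1,100,param1=80,param2=15,minRadius=45,maxRadius=85)
print(C)
if C is not None: print('cup0',hit('top',232+(C[0,0,0]+.5)/6-.5,140+(C[0,0,1]+.5)/6-.5,.067), C[0,0,2]/6)
to(.425,-.118,.24,1.57)
E
```

```text
None
d [ 0.0619 -0.1985 -0.157 ] r [ 0.01 -0.    0.68] | now [ 0.6275 -0.1658  0.0832] j6 now 1.24 target 1.3
```

Emit:
{"api": "arm_command", "payload": {"series": [{"dx":0,"dy":0,"dz":-0.04,"rx":0,"ry":0,"rz":0,"gripper":0.5},{"dx":0,"dy":0,"dz":-0.08,"rx":0,"ry":0,"rz":0,"gripper":0.8},{"dx":0,"dy":0,"dz":-0.12,"rx":0,"ry":0,"rz":0,"gripper":1},{"dx":0.03,"dy":-0.03,"dz":-0.157,"rx":0,"ry":0,"rz":0.5,"gripper":1},{"dx":0.062,"dy":-0.06,"dz":-0.157,"rx":0,"ry":0,"rz":0.7,"gripper":1},{"dx":0.062,"dy":-0.1,"dz":-0.157,"rx":0,"ry":0,"rz":0.7,"gripper":1},{"dx":0.062,"dy":-0.14,"dz":-0.157,"rx":0,"ry":0,"rz":0.7,"gripper":1},{"dx":0.062,"dy":-0.1985,"dz":-0.157,"rx":0,"ry":0,"rz":0.7,"gripper":1},{"dx":0.062,"dy":-0.1985,"dz":-0.157,"rx":0,"ry":0,"rz":0.7,"gripper":1},{"dx":0.062,"dy":-0.1985,"dz":-0.157,"rx":0,"ry":0,"rz":0.7,"gripper":1},{"dx":0.062,"dy":-0.1985,"dz":-0.157,"rx":0,"ry":0,"rz":0.7,"gripper":1}]}}

```text
time_s: 17.4
eef_pos: [0.4242, -0.1182, 0.2408]
tcp_rot: [0.001, 0.709, 0.706, 0.001]
force: [1.2, -0.1, 0.5]
gripper_width: 0.0854
grip_force: 0.0
```

Run:
```python
from h import *
T=tool();print(T[1].round(4))
w=manip.grab_frame('wrist');np.savez('w4.npz',w=w,R=T[0],p=T[1])
t=manip.grab_frame('top');np.save('top4.npy',t)
print('wrist',cups('wrist',w,.055,T)); print('top',cups('top',t,.055))
save('v4',np.hstack([cv2.resize(w,(480,360)),cv2.resize(t[100:280,150:310],(320,360))]))
```

```text
[ 0.4242 -0.1182  0.2408]
wrist [(0.4251, -0.0577, 0.0319), (0.4319, 0.0454, 0.034)]
top [(0.4194, 0.2357, 0.0333), (0.4302, 0.045, 0.0332)]
```

View pics/v4.png

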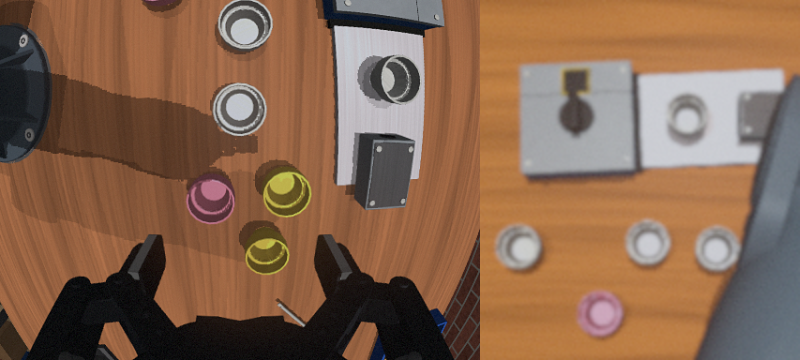

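The wrist view shows cup B at (245,24) and cup C at (240,109), agreeing with the top view to 2 mm. The yellow and pink cups are clear of the path. The box lies flat on the pad, and no fourth grey cup is there. Picking up cup C.

Emit:
{"api": "arm_command", "payload": {"series": [{"dx":0.03,"dy":0,"dz":0.03,"rx":0,"ry":0,"rz":0,"gripper":1},{"dx":0.06,"dy":0,"dz":0.06,"rx":0,"ry":0,"rz":0,"gripper":1},{"dx":0.06,"dy":0,"dz":0.1,"rx":0,"ry":0,"rz":0,"gripper":1},{"dx":0.06,"dy":0,"dz":0.13,"rx":0,"ry":0,"rz":0,"gripper":1},{"dx":0.06,"dy":0,"dz":0.16,"rx":0,"ry":0,"rz":0,"gripper":1},{"dx":0.06,"dy":0,"dz":0.19,"rx":0,"ry":0,"rz":0,"gripper":1},{"dx":0.06,"dy":0,"dz":0.205,"rx":0,"ry":0,"rz":0,"gripper":1},{"dx":0.06,"dy":0,"dz":0.216,"rx":0,"ry":0,"rz":0,"gripper":1},{"dx":0.06,"dy":0,"dz":0.216,"rx":0,"ry":0,"rz":0,"gripper":1},{"dx":0.06,"dy":0,"dz":0.216,"rx":0,"ry":0,"rz":0,"gripper":0.8},{"dx":0.06,"dy":0,"dz":0.216,"rx":0,"ry":0,"rz":0,"gripper":0.6},{"dx":0.06,"dy":0,"dz":0.216,"rx":0,"ry":0,"rz":0,"gripper":0.5},{"dx":0.06,"dy":0,"dz":0.216,"rx":0,"ry":0,"rz":0,"gripper":0.5},{"dx":0.06,"dy":0,"dz":0.216,"rx":0,"ry":0,"rz":0,"gripper":0.5},{"dx":0.06,"dy":0,"dz":0.216,"rx":0,"ry":0,"rz":0,"gripper":0.5}], "grip_force": 25}}

```text
time_s: 18.75
eef_pos: [0.426, -0.0578, 0.0246]
tcp_rot: [0.001, 0.708, 0.706, 0.001]
force: [0.7, -0.0, 3.5]
gripper_width: 0.0628
grip_force: 28.1
```

Run:
```python
from h import *
d=np.load('w4.npz');T=(d['R'],d['p']);w=d['w']
t=cv2.cvtColor(np.load('top4.npy'),cv2.COLOR_RGB2GRAY)
# cup0 in top view: ring darker than the pad
m=(t[143:176,236:275]<175).astype(np.uint8)
c,_=cv2.findContours(m,cv2.RETR_EXTERNAL,cv2.CHAIN_APPROX_NONE);c=max(c,key=cv2.contourArea)
X=np.array([hit('top',u+236,v+143,.067)[:2] for u,v in c[:,0].astype(float)],np.float32);print('top ring',cv2.minEnclosingCircle(X))
g=cv2.cvtColor(w,cv2.COLOR_RGB2GRAY); m=(g[55:115,375:455]<110).astype(np.uint8)
print('wrist',hit('wrist',421,85,.067,T))
s=manip.get_state();print(s['gripper_width'],s['grip_force'])
to(.621,-.012,.15,1.64);to(.425,-.058,.15,1.64)
```

```text
top ring ((0.6169182658195496, -0.010372530668973923), 0.04007495567202568)
wrist [ 0.61757867 -0.01019807  0.067     ]
0.062803765860215 28.051257133483887
d [ 0.0464  0.1952 -0.1249] r [ 0.02  0.   -0.69] | now [ 0.426  -0.0578  0.0246] j6 now 1.44 target 1.48
d [-0.0002 -0.0007 -0.1254] r [ 0.02  0.   -0.69] | now [ 0.426  -0.0578  0.0246] j6 now 1.44 target 1.37
```

Emit:
{"api": "arm_command", "payload": {"series": [{"dx":0,"dy":0,"dz":-0.03,"rx":0,"ry":0,"rz":0,"gripper":0.5},{"dx":0,"dy":0,"dz":-0.07,"rx":0,"ry":0,"rz":0,"gripper":0.5},{"dx":0,"dy":0,"dz":-0.11,"rx":0,"ry":0,"rz":0,"gripper":0.5},{"dx":0,"dy":0.02,"dz":-0.15,"rx":0,"ry":0,"rz":0,"gripper":0.5},{"dx":-0.01,"dy":0.05,"dz":-0.165,"rx":0,"ry":0,"rz":-0.7,"gripper":0.5},{"dx":-0.02,"dy":0.09,"dz":-0.165,"rx":0,"ry":0,"rz":-0.7,"gripper":0.5},{"dx":-0.03,"dy":0.12,"dz":-0.165,"rx":0,"ry":0,"rz":-0.7,"gripper":0.5},{"dx":-0.04,"dy":0.15,"dz":-0.165,"rx":0,"ry":0,"rz":-0.7,"gripper":0.5},{"dx":-0.045,"dy":0.18,"dz":-0.165,"rx":0,"ry":0,"rz":-0.7,"gripper":0.5},{"dx":-0.045,"dy":0.195,"dz":-0.165,"rx":0,"ry":0,"rz":-0.7,"gripper":0.5},{"dx":-0.045,"dy":0.195,"dz":-0.165,"rx":0,"ry":0,"rz":-0.7,"gripper":0.5},{"dx":-0.045,"dy":0.195,"dz":-0.165,"rx":0,"ry":0,"rz":-0.7,"gripper":0.5}]}}

```text
time_s: 19.75
eef_pos: [0.6199, -0.1033, 0.1883]
tcp_rot: [-0.0, 0.682, 0.732, -0.0]
force: [0.4, -0.3, -0.9]
gripper_width: 0.0626
grip_force: 29.1
```

Run:
```python
from h import *
T=tool();print(T[1].round(4),manip.get_state()['gripper_width'])
w=manip.grab_frame('wrist');np.savez('w5.npz',w=w,R=T[0],p=T[1]);print(proj('wrist',(.619,-.011,.067),T))
save('v5',w)
```

```text
[ 0.6199 -0.1033  0.1883] 0.06259953641927724
(np.float64(261.3873704162524), np.float64(86.65176318688864))
```

View pics/v5.png

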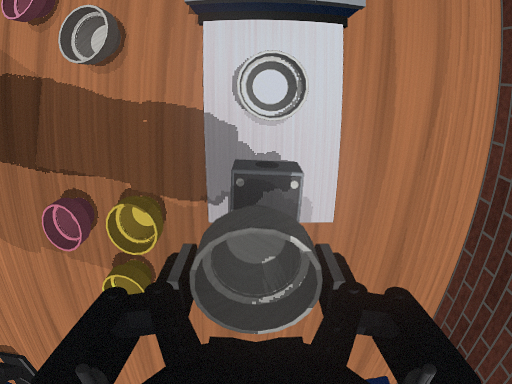

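The view shows the fixed cup's rim centred at about (271,85), directly under the camera. The held cup is upright at (257,278).

Run:
```python
from h import *
d=np.load('w5.npz');T=(d['R'],d['p'])
print('cup0',hit('wrist',271.5,85,.067,T)); z=.1883-.025+.055
print('held',hit('wrist',257,279,z,T))
X=hit('wrist',271.5,85,.067,T);to(X[0],X[1],.1,1.64)
```

```text
cup0 [ 0.62767934 -0.00881334  0.067     ]
held [ 0.62099974 -0.09891027  0.2183    ]
d [0.0935 0.0151 0.0887] r [-0.01 -0.    0.01] | now [ 0.6192 -0.1032  0.1887] j6 now 1.34 target 1.49
```

Emit:
{"api": "arm_command", "payload": {"series": [{"dx":0.04,"dy":0.006,"dz":0,"rx":0,"ry":0,"rz":0,"gripper":0.5},{"dx":0.075,"dy":0.01,"dz":0,"rx":0,"ry":0,"rz":0,"gripper":0.5},{"dx":0.0915,"dy":0.012,"dz":0.02,"rx":0,"ry":0,"rz":0,"gripper":0.5},{"dx":0.0915,"dy":0.012,"dz":0.05,"rx":0,"ry":0,"rz":0,"gripper":0.5},{"dx":0.0915,"dy":0.012,"dz":0.08,"rx":0,"ry":0,"rz":0,"gripper":0.5},{"dx":0.0915,"dy":0.012,"dz":0.09,"rx":0,"ry":0,"rz":0,"gripper":0.5},{"dx":0.0915,"dy":0.012,"dz":0.1,"rx":0,"ry":0,"rz":0,"gripper":0.5},{"dx":0.0915,"dy":0.012,"dz":0.107,"rx":0,"ry":0,"rz":0,"gripper":0.5},{"dx":0.0915,"dy":0.012,"dz":0.113,"rx":0,"ry":0,"rz":0,"gripper":0.5},{"dx":0.0915,"dy":0.012,"dz":0.113,"rx":0,"ry":0,"rz":0,"gripper":0.5}]}}

```text
time_s: 20.63
eef_pos: [0.6256, -0.0115, 0.0761]
tcp_rot: [0.0, 0.682, 0.731, 0.0]
force: [-0.4, -0.3, -2.5]
gripper_width: 0.0626
grip_force: 29.0
```

Emit:
{"api": "arm_command", "payload": {"series": [{"dx":0,"dy":0,"dz":0.004,"rx":0,"ry":0,"rz":0,"gripper":0.5},{"dx":0,"dy":0,"dz":0.007,"rx":0,"ry":0,"rz":0,"gripper":0.5},{"dx":0,"dy":0,"dz":0.01,"rx":0,"ry":0,"rz":0,"gripper":0.5},{"dx":0,"dy":0,"dz":0.012,"rx":0,"ry":0,"rz":0,"gripper":0.5},{"dx":0,"dy":0,"dz":0.012,"rx":0,"ry":0,"rz":0,"gripper":0.5}]}}

```text
time_s: 21.05
eef_pos: [0.6265, -0.0108, 0.0646]
tcp_rot: [0.001, 0.682, 0.732, 0.001]
force: [2.9, 2.2, -1.1]
gripper_width: 0.0628
grip_force: 29.1
```

Slight side contact, and the cup is in. I'll release it and lift.

Emit:
{"api": "arm_command", "payload": {"series": [{"dx":0,"dy":0,"dz":0,"rx":0,"ry":0,"rz":0,"gripper":0.85},{"dx":0,"dy":0,"dz":0,"rx":0,"ry":0,"rz":0,"gripper":1},{"dx":0,"dy":0,"dz":0,"rx":0,"ry":0,"rz":0,"gripper":1},{"dx":0,"dy":0,"dz":0,"rx":0,"ry":0,"rz":0,"gripper":1},{"dx":0,"dy":0,"dz":-0.03,"rx":0,"ry":0,"rz":0,"gripper":1},{"dx":0,"dy":0,"dz":-0.07,"rx":0,"ry":0,"rz":0,"gripper":1},{"dx":-0.04,"dy":0,"dz":-0.1,"rx":0,"ry":0,"rz":0,"gripper":1},{"dx":-0.085,"dy":0,"dz":-0.14,"rx":0,"ry":0,"rz":0,"gripper":1},{"dx":-0.085,"dy":0,"dz":-0.14,"rx":0,"ry":0,"rz":0,"gripper":1},{"dx":-0.085,"dy":0,"dz":-0.14,"rx":0,"ry":0,"rz":0,"gripper":1}]}}

```text
time_s: 21.88
eef_pos: [0.6333, -0.1, 0.2085]
tcp_rot: [0.003, 0.683, 0.73, 0.002]
force: [0.1, -0.4, -0.9]
gripper_width: 0.0852
grip_force: 0.0
```

Run:
```python
from h import *
T=tool();print(T[1].round(4),T[0][:,0].round(3))
w=manip.grab_frame('wrist');np.savez('w6.npz',w=w,R=T[0],p=T[1]);t=manip.grab_frame('top');np.save('top6.npy',t)
s=manip.grab_frame('scene')
save('v6',np.hstack([w[:240,60:400],cv2.resize(s[180:300,170:350],(360,240))]))
print('wrist',cups('wrist',w,.055,T),'top',cups('top',t,.055))
to(.4305,-.04,.24,1.57)
```

```text
[ 0.6333 -0.1     0.2085] [-0.067  0.998 -0.002]
wrist [] top [(0.4209, 0.2358, 0.0336)]
d [ 0.0698 -0.1963 -0.0365] r [-0.   -0.01  0.67] | now [ 0.6311 -0.0959  0.2035] j6 now 1.35 target 1.48
```

View pics/v6.png

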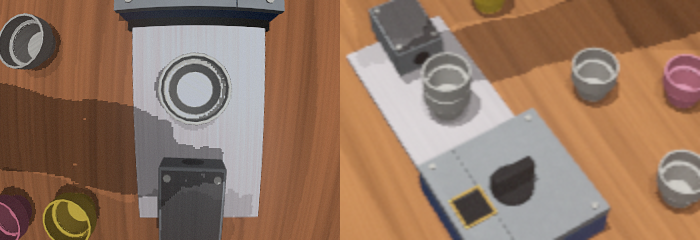

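The first cup is nested upright, with its rim centred at about (253,88) in the wrist view, and the box is undisturbed. Next, hover over cup B.

Emit:
{"api": "arm_command", "payload": {"series": [{"dx":0.03,"dy":-0.04,"dz":-0.03,"rx":0,"ry":0,"rz":0.3,"gripper":1},{"dx":0.05,"dy":-0.08,"dz":-0.036,"rx":0,"ry":0,"rz":0.67,"gripper":1},{"dx":0.07,"dy":-0.12,"dz":-0.036,"rx":0,"ry":0,"rz":0.67,"gripper":1},{"dx":0.07,"dy":-0.16,"dz":-0.036,"rx":0,"ry":0,"rz":0.67,"gripper":1},{"dx":0.07,"dy":-0.196,"dz":-0.036,"rx":0,"ry":0,"rz":0.67,"gripper":1},{"dx":0.07,"dy":-0.196,"dz":-0.036,"rx":0,"ry":0,"rz":0.67,"gripper":1},{"dx":0.07,"dy":-0.196,"dz":-0.036,"rx":0,"ry":0,"rz":0.67,"gripper":1},{"dx":0.07,"dy":-0.196,"dz":-0.036,"rx":0,"ry":0,"rz":0.67,"gripper":1}]}}

```text
time_s: 22.7
eef_pos: [0.4309, -0.0393, 0.2398]
tcp_rot: [0.0, 0.707, 0.707, 0.0]
force: [1.2, -0.1, 0.1]
gripper_width: 0.0856
grip_force: 0.0
```

Run:
```python
from h import *
T=tool()
w=manip.grab_frame('wrist');t=manip.grab_frame('top');np.savez('w7.npz',w=w,R=T[0],p=T[1])
c=cups('wrist',w,.055,T);print('wrist',c,'top',cups('top',t,.055))
d=np.load('w6.npz');print('stack',hit('wrist',253,88,.092,(d['R'],d['p'])))
b=[k for k in c if abs(k[0]-.43)<.06 and abs(k[1]-.045)<.06]
if b: to(b[0][0],b[0][1],.025,1.57)
```

```text
wrist [(0.432, 0.0462, 0.032)] top [(0.4209, 0.2358, 0.0336)]
stack [ 0.62635329 -0.00969857  0.092     ]
d [ 0.0858 -0.0003  0.2146] r [ 0.01 -0.    0.02] | now [ 0.4322 -0.0397  0.2396] j6 now 1.48 target 1.68
```

Emit:
{"api": "arm_command", "payload": {"series": [{"dx":0.04,"dy":0,"dz":0.01,"rx":0,"ry":0,"rz":0,"gripper":1},{"dx":0.075,"dy":0,"dz":0.04,"rx":0,"ry":0,"rz":0,"gripper":1},{"dx":0.085,"dy":0,"dz":0.08,"rx":0,"ry":0,"rz":0,"gripper":1},{"dx":0.085,"dy":0,"dz":0.12,"rx":0,"ry":0,"rz":0,"gripper":1},{"dx":0.085,"dy":0,"dz":0.15,"rx":0,"ry":0,"rz":0,"gripper":1},{"dx":0.085,"dy":0,"dz":0.18,"rx":0,"ry":0,"rz":0,"gripper":1},{"dx":0.085,"dy":0,"dz":0.2,"rx":0,"ry":0,"rz":0,"gripper":1},{"dx":0.085,"dy":0,"dz":0.2145,"rx":0,"ry":0,"rz":0,"gripper":1},{"dx":0.085,"dy":0,"dz":0.2145,"rx":0,"ry":0,"rz":0,"gripper":1},{"dx":0.085,"dy":0,"dz":0.2145,"rx":0,"ry":0,"rz":0,"gripper":0.8},{"dx":0.085,"dy":0,"dz":0.2145,"rx":0,"ry":0,"rz":0,"gripper":0.6},{"dx":0.085,"dy":0,"dz":0.2145,"rx":0,"ry":0,"rz":0,"gripper":0.5},{"dx":0.085,"dy":0,"dz":0.2145,"rx":0,"ry":0,"rz":0,"gripper":0.5},{"dx":0.085,"dy":0,"dz":0.2145,"rx":0,"ry":0,"rz":0,"gripper":0.5},{"dx":0.085,"dy":0,"dz":0.2145,"rx":0,"ry":0,"rz":0,"gripper":0.5}]}}

```text
time_s: 24.05
eef_pos: [0.4317, 0.0451, 0.0261]
tcp_rot: [0.001, 0.707, 0.707, 0.001]
force: [-0.0, -0.6, 2.5]
gripper_width: 0.0633
grip_force: 28.0
```

Run:
```python
from h import *
to(.6255,-.0105,.18,1.64)
```

```text
d [-0.0556  0.1941 -0.1535] r [ 0.02 -0.   -0.66] | now [0.4317 0.0451 0.0261] j6 now 1.67 target 1.48
```

Emit:
{"api": "arm_command", "payload": {"series": [{"dx":0,"dy":0,"dz":-0.04,"rx":0,"ry":0,"rz":0,"gripper":0.5},{"dx":0,"dy":0,"dz":-0.08,"rx":0,"ry":0,"rz":0,"gripper":0.5},{"dx":0,"dy":0,"dz":-0.12,"rx":0,"ry":0,"rz":0,"gripper":0.5},{"dx":-0.01,"dy":0.03,"dz":-0.153,"rx":0,"ry":0,"rz":-0.3,"gripper":0.5},{"dx":-0.02,"dy":0.065,"dz":-0.153,"rx":0,"ry":0,"rz":-0.66,"gripper":0.5},{"dx":-0.03,"dy":0.1,"dz":-0.153,"rx":0,"ry":0,"rz":-0.66,"gripper":0.5},{"dx":-0.04,"dy":0.135,"dz":-0.153,"rx":0,"ry":0,"rz":-0.66,"gripper":0.5},{"dx":-0.05,"dy":0.17,"dz":-0.153,"rx":0,"ry":0,"rz":-0.66,"gripper":0.5},{"dx":-0.0556,"dy":0.194,"dz":-0.153,"rx":0,"ry":0,"rz":-0.66,"gripper":0.5},{"dx":-0.0556,"dy":0.194,"dz":-0.153,"rx":0,"ry":0,"rz":-0.66,"gripper":0.5},{"dx":-0.0556,"dy":0.194,"dz":-0.153,"rx":0,"ry":0,"rz":-0.66,"gripper":0.5},{"dx":-0.0556,"dy":0.194,"dz":-0.12,"rx":0,"ry":0,"rz":-0.66,"gripper":0.5},{"dx":-0.0556,"dy":0.194,"dz":-0.1,"rx":0,"ry":0,"rz":-0.66,"gripper":0.5},{"dx":-0.0556,"dy":0.194,"dz":-0.088,"rx":0,"ry":0,"rz":-0.66,"gripper":0.5},{"dx":-0.0556,"dy":0.194,"dz":-0.078,"rx":0,"ry":0,"rz":-0.66,"gripper":0.5},{"dx":-0.0556,"dy":0.194,"dz":-0.078,"rx":0,"ry":0,"rz":-0.66,"gripper":0.5}]}}

```text
time_s: 25.38
eef_pos: [0.6231, -0.0102, 0.1021]
tcp_rot: [-0.001, 0.682, 0.731, -0.001]
force: [-0.4, 0.2, -1.6]
gripper_width: 0.0634
grip_force: 29.5
```

Emit:
{"api": "arm_command", "payload": {"series": [{"dx":0,"dy":0.001,"dz":0.004,"rx":0,"ry":0,"rz":0,"gripper":0.5},{"dx":0,"dy":0.001,"dz":0.008,"rx":0,"ry":0,"rz":0,"gripper":0.5},{"dx":0,"dy":0.001,"dz":0.012,"rx":0,"ry":0,"rz":0,"gripper":0.5},{"dx":0,"dy":0.001,"dz":0.0125,"rx":0,"ry":0,"rz":0,"gripper":0.5},{"dx":0,"dy":0.001,"dz":0.0125,"rx":0,"ry":0,"rz":0,"gripper":0.5}]}}

```text
time_s: 25.8
eef_pos: [0.6261, -0.0104, 0.0912]
tcp_rot: [0.0, 0.682, 0.731, 0.0]
force: [0.4, 0.1, -1.8]
gripper_width: 0.0636
grip_force: 29.5
```

Emit:
{"api": "arm_command", "payload": {"series": [{"dx":0,"dy":0,"dz":0.002,"rx":0,"ry":0,"rz":0,"gripper":0.5},{"dx":0,"dy":0,"dz":0.002,"rx":0,"ry":0,"rz":0,"gripper":0.5},{"dx":0,"dy":0,"dz":0.002,"rx":0,"ry":0,"rz":0,"gripper":0.85},{"dx":0,"dy":0,"dz":0.002,"rx":0,"ry":0,"rz":0,"gripper":1},{"dx":0,"dy":0,"dz":0.002,"rx":0,"ry":0,"rz":0,"gripper":1},{"dx":0,"dy":0,"dz":0.002,"rx":0,"ry":0,"rz":0,"gripper":1},{"dx":0,"dy":0,"dz":-0.03,"rx":0,"ry":0,"rz":0,"gripper":1},{"dx":0,"dy":0,"dz":-0.07,"rx":0,"ry":0,"rz":0,"gripper":1},{"dx":0,"dy":-0.04,"dz":-0.1,"rx":0,"ry":0,"rz":0,"gripper":1},{"dx":0.03,"dy":-0.08,"dz":-0.14,"rx":0,"ry":0,"rz":0,"gripper":1},{"dx":0.07,"dy":-0.12,"dz":-0.14,"rx":0,"ry":0,"rz":0,"gripper":1},{"dx":0.1,"dy":-0.15,"dz":-0.14,"rx":0,"ry":0,"rz":0,"gripper":1},{"dx":0.13,"dy":-0.18,"dz":-0.14,"rx":0,"ry":0,"rz":0,"gripper":1},{"dx":0.15,"dy":-0.2,"dz":-0.14,"rx":0,"ry":0,"rz":0,"gripper":1},{"dx":0.15,"dy":-0.2,"dz":-0.14,"rx":0,"ry":0,"rz":0,"gripper":1},{"dx":0.15,"dy":-0.2,"dz":-0.14,"rx":0,"ry":0,"rz":0,"gripper":1}]}}

```text
time_s: 27.13
eef_pos: [0.4126, 0.1274, 0.2319]
tcp_rot: [-0.0, 0.681, 0.732, 0.001]
force: [1.0, 0.6, 0.3]
gripper_width: 0.0851
grip_force: 0.0
```

Run:
```python
from h import *
T=tool()
w=manip.grab_frame('wrist');t=manip.grab_frame('top');s=manip.grab_frame('scene');np.savez('w8.npz',w=w,R=T[0],p=T[1])
c=cups('wrist',w,.055,T);print('wrist',c,'top',cups('top',t,.055))
save('v8',np.hstack([cv2.resize(w,(480,360)),cv2.resize(s[170:300,200:316],(320,360))]))
b=[k for k in c if abs(k[0]-.42)<.07 and abs(k[1]-.235)<.07]
if b: to(b[0][0],b[0][1],.025,1.7)
```

```text
wrist [(0.4211, 0.2387, 0.0321)] top []
d [0.1125 0.0121 0.2065] r [ 0.02 -0.   -0.56] | now [0.4165 0.1255 0.2315] j6 now 1.79 target 1.96
```

View pics/v8.png

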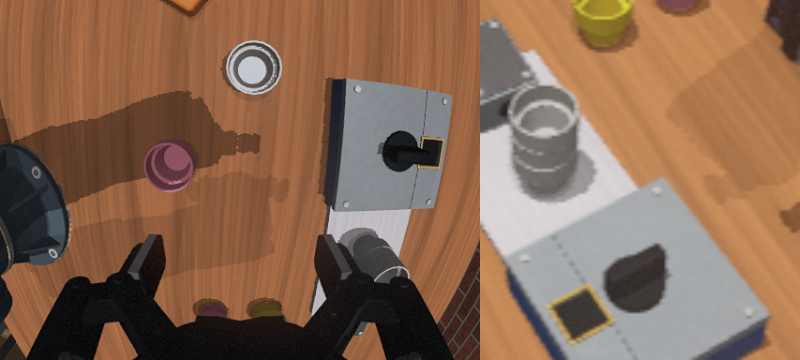

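The second cup is nested straight on the stack, in the right-hand crop at (545,140). The third loose cup is at wrist pixel (253,67), and the wheel is still blank. Picking up the last cup.

Emit:
{"api": "arm_command", "payload": {"series": [{"dx":0.04,"dy":0.005,"dz":0.01,"rx":0,"ry":0,"rz":0,"gripper":1},{"dx":0.08,"dy":0.01,"dz":0.03,"rx":0,"ry":0,"rz":0,"gripper":1},{"dx":0.111,"dy":0.011,"dz":0.06,"rx":0,"ry":0,"rz":0,"gripper":1},{"dx":0.111,"dy":0.011,"dz":0.1,"rx":0,"ry":0,"rz":0,"gripper":1},{"dx":0.111,"dy":0.011,"dz":0.13,"rx":0,"ry":0,"rz":0,"gripper":1},{"dx":0.111,"dy":0.011,"dz":0.14,"rx":0,"ry":0,"rz":0,"gripper":1},{"dx":0.111,"dy":0.011,"dz":0.14,"rx":0,"ry":0,"rz":0,"gripper":1}]}}

```text
time_s: 27.87
eef_pos: [0.4186, 0.2354, 0.0878]
tcp_rot: [-0.001, 0.683, 0.731, -0.003]
force: [-0.6, -0.8, 1.2]
gripper_width: 0.0851
grip_force: 0.0
```

Run:
```python
from h import *
to(.4205,.2375,.025,1.64)
```

```text
d [0.0021 0.0023 0.0627] r [-0.05  0.02 -0.01] | now [0.4186 0.2354 0.0878] j6 now 2.01 target 2.02
```

Emit:
{"api": "arm_command", "payload": {"series": [{"dx":0.002,"dy":0.001,"dz":0.03,"rx":0,"ry":0,"rz":0,"gripper":1},{"dx":0.002,"dy":0.001,"dz":0.05,"rx":0,"ry":0,"rz":0,"gripper":1},{"dx":0.002,"dy":0.001,"dz":0.064,"rx":0,"ry":0,"rz":0,"gripper":1},{"dx":0.002,"dy":0.001,"dz":0.064,"rx":0,"ry":0,"rz":0,"gripper":1},{"dx":0.002,"dy":0.001,"dz":0.064,"rx":0,"ry":0,"rz":0,"gripper":0.8},{"dx":0.002,"dy":0.001,"dz":0.064,"rx":0,"ry":0,"rz":0,"gripper":0.6},{"dx":0.002,"dy":0.001,"dz":0.064,"rx":0,"ry":0,"rz":0,"gripper":0.5},{"dx":0.002,"dy":0.001,"dz":0.064,"rx":0,"ry":0,"rz":0,"gripper":0.5},{"dx":0.002,"dy":0.001,"dz":0.064,"rx":0,"ry":0,"rz":0,"gripper":0.5},{"dx":0.002,"dy":0.001,"dz":0.064,"rx":0,"ry":0,"rz":0,"gripper":0.5}]}}

```text
time_s: 28.7
eef_pos: [0.4218, 0.2391, 0.0287]
tcp_rot: [0.001, 0.682, 0.731, 0.002]
force: [0.8, -3.5, 7.6]
gripper_width: 0.0639
grip_force: 27.8
```

Run:
```python
from h import *
to(.6255,-.0105,.22,1.64)
```

```text
d [-0.2629  0.1868 -0.1908] r [ 0.03 -0.01 -0.  ] | now [0.4218 0.2391 0.0287] j6 now 2.02 target 1.48
```

Emit:
{"api": "arm_command", "payload": {"series": [{"dx":0,"dy":0,"dz":-0.04,"rx":0,"ry":0,"rz":0,"gripper":0.5},{"dx":0,"dy":0,"dz":-0.08,"rx":0,"ry":0,"rz":0,"gripper":0.5},{"dx":0,"dy":0,"dz":-0.12,"rx":0,"ry":0,"rz":0,"gripper":0.5},{"dx":0,"dy":0,"dz":-0.16,"rx":0,"ry":0,"rz":0,"gripper":0.5},{"dx":-0.03,"dy":0.02,"dz":-0.19,"rx":0,"ry":0,"rz":0,"gripper":0.5},{"dx":-0.06,"dy":0.04,"dz":-0.19,"rx":0,"ry":0,"rz":0,"gripper":0.5},{"dx":-0.09,"dy":0.06,"dz":-0.19,"rx":0,"ry":0,"rz":0,"gripper":0.5},{"dx":-0.12,"dy":0.08,"dz":-0.19,"rx":0,"ry":0,"rz":0,"gripper":0.5},{"dx":-0.15,"dy":0.105,"dz":-0.19,"rx":0,"ry":0,"rz":0,"gripper":0.5},{"dx":-0.18,"dy":0.13,"dz":-0.19,"rx":0,"ry":0,"rz":0,"gripper":0.5},{"dx":-0.21,"dy":0.155,"dz":-0.19,"rx":0,"ry":0,"rz":0,"gripper":0.5},{"dx":-0.24,"dy":0.175,"dz":-0.19,"rx":0,"ry":0,"rz":0,"gripper":0.5},{"dx":-0.263,"dy":0.187,"dz":-0.19,"rx":0,"ry":0,"rz":0,"gripper":0.5},{"dx":-0.263,"dy":0.187,"dz":-0.19,"rx":0,"ry":0,"rz":0,"gripper":0.5},{"dx":-0.263,"dy":0.187,"dz":-0.17,"rx":0,"ry":0,"rz":0,"gripper":0.5},{"dx":-0.263,"dy":0.187,"dz":-0.14,"rx":0,"ry":0,"rz":0,"gripper":0.5},{"dx":-0.263,"dy":0.187,"dz":-0.125,"rx":0,"ry":0,"rz":0,"gripper":0.5},{"dx":-0.263,"dy":0.187,"dz":-0.125,"rx":0,"ry":0,"rz":0,"gripper":0.5}]}}

```text
time_s: 30.2
eef_pos: [0.623, -0.0103, 0.1492]
tcp_rot: [-0.002, 0.682, 0.731, -0.001]
force: [0.2, 0.5, -1.7]
gripper_width: 0.0642
grip_force: 29.4
```

Run:
```python
from h import *
to(.6255,-.0105,.115,1.64); s=manip.get_state(); print(s['force'],s['gripper_width'])
```

```text
d [-0.0004  0.0026  0.0342] r [-0.04 -0.01  0.  ] | now [ 0.623  -0.0103  0.1492] j6 now 1.48 target 1.48
[ 0.17915182  0.54864225 -1.67885832] 0.06418730813885903
```

Emit:
{"api": "arm_command", "payload": {"series": [{"dx":0,"dy":0.0015,"dz":0.008,"rx":0,"ry":0,"rz":0,"gripper":0.5},{"dx":0,"dy":0.0015,"dz":0.015,"rx":0,"ry":0,"rz":0,"gripper":0.5},{"dx":0,"dy":0.0015,"dz":0.021,"rx":0,"ry":0,"rz":0,"gripper":0.5},{"dx":0,"dy":0.0015,"dz":0.027,"rx":0,"ry":0,"rz":0,"gripper":0.5},{"dx":0,"dy":0.0015,"dz":0.031,"rx":0,"ry":0,"rz":0,"gripper":0.5},{"dx":0,"dy":0.0015,"dz":0.034,"rx":0,"ry":0,"rz":0,"gripper":0.5},{"dx":0,"dy":0.0015,"dz":0.034,"rx":0,"ry":0,"rz":0,"gripper":0.5}]}}

```text
time_s: 30.78
eef_pos: [0.6264, -0.0104, 0.1176]
tcp_rot: [-0.0, 0.682, 0.731, 0.0]
force: [-0.1, -1.1, -1.2]
gripper_width: 0.0638
grip_force: 29.5
```

Release and lift, then look from above the stack.

Emit:
{"api": "arm_command", "payload": {"series": [{"dx":0,"dy":0,"dz":0.002,"rx":0,"ry":0,"rz":0,"gripper":0.5},{"dx":0,"dy":0,"dz":0.002,"rx":0,"ry":0,"rz":0,"gripper":0.5},{"dx":0,"dy":0,"dz":0.002,"rx":0,"ry":0,"rz":0,"gripper":0.85},{"dx":0,"dy":0,"dz":0.002,"rx":0,"ry":0,"rz":0,"gripper":1},{"dx":0,"dy":0,"dz":0.002,"rx":0,"ry":0,"rz":0,"gripper":1},{"dx":0,"dy":0,"dz":0.002,"rx":0,"ry":0,"rz":0,"gripper":1},{"dx":0,"dy":0,"dz":-0.03,"rx":0,"ry":0,"rz":0,"gripper":1},{"dx":0,"dy":0,"dz":-0.07,"rx":0,"ry":0,"rz":0,"gripper":1},{"dx":0,"dy":0,"dz":-0.11,"rx":0,"ry":0,"rz":0,"gripper":1},{"dx":0.03,"dy":-0.03,"dz":-0.14,"rx":0,"ry":0,"rz":0,"gripper":1},{"dx":0.06,"dy":-0.07,"dz":-0.14,"rx":0,"ry":0,"rz":0,"gripper":1},{"dx":0.09,"dy":-0.11,"dz":-0.14,"rx":0,"ry":0,"rz":0,"gripper":1},{"dx":0.12,"dy":-0.15,"dz":-0.14,"rx":0,"ry":0,"rz":0,"gripper":1},{"dx":0.15,"dy":-0.2,"dz":-0.14,"rx":0,"ry":0,"rz":0,"gripper":1},{"dx":0.15,"dy":-0.24,"dz":-0.14,"rx":0,"ry":0,"rz":0,"gripper":1},{"dx":0.15,"dy":-0.24,"dz":-0.14,"rx":0,"ry":0,"rz":0,"gripper":1},{"dx":0.15,"dy":-0.24,"dz":-0.14,"rx":0,"ry":0,"rz":0,"gripper":1}]}}

```text
time_s: 32.2
eef_pos: [0.3707, 0.123, 0.2585]
tcp_rot: [-0.001, 0.681, 0.732, -0.0]
force: [1.7, 0.3, 0.1]
gripper_width: 0.0852
grip_force: 0.0
```

Run:
```python
from h import *
t=manip.grab_frame('top');s=manip.grab_frame('scene');np.save('top9.npy',t);np.save('scene9.npy',s)
save('v9',np.hstack([cv2.resize(t[115:205,160:320],(480,270)),cv2.resize(s[150:310,170:310],(315,360))[:270]]) if 0 else np.hstack([cv2.resize(t[100:250,160:320],(400,375)),cv2.resize(s[150:310,160:320],(375,375))]))
o=np.array([.635,-.046]);a=.068;A=np.array([[np.cos(a),-np.sin(a)],[np.sin(a),np.cos(a)]])
for n,z in(('rim0',.067),('rim3',.142)): print(n,proj('scene',(.626,-.010,z)),proj('top',(.626,-.010,z)))
print(tool()[1])
```

```text
rim0 (np.float64(223.7185670612186), np.float64(220.69787987719093)) (np.float64(253.46187004231152), np.float64(156.39805570905258))
rim3 (np.float64(222.6826343738082), np.float64(202.40051971660935)) (np.float64(253.55210820692764), np.float64(149.5369890130834))
[0.37562959 0.12299852 0.25887712]
```

View pics/v9.png

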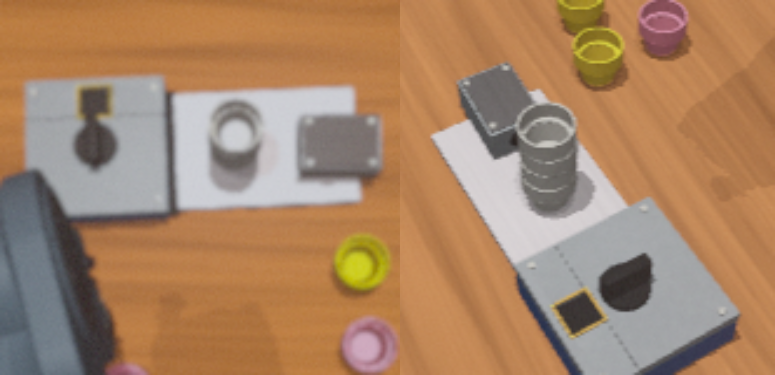

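All three cups are seated: the top rim is at scene pixel (223,204), against a predicted (223,202). The box is flat on the pad with its foot slightly over the edge, and the window is blank. Now the wheel again.

Run:
```python
from h import *
to(.622,.160,.2,3.21)
```

```text
d [0.0193 0.2482 0.0595] r [ 2.000e-02  1.000e-02 -1.497e+01] | now [0.3756 0.123  0.2589] j6 now 1.82 target 0.18
```

Emit:
{"api": "arm_command", "payload": {"series": [{"dx":0.005,"dy":0.04,"dz":0,"rx":0,"ry":0,"rz":-1,"gripper":1},{"dx":0.019,"dy":0.248,"dz":0.04,"rx":0,"ry":0,"rz":-15,"gripper":1},{"dx":0.019,"dy":0.248,"dz":0.04,"rx":0,"ry":0,"rz":-15,"gripper":1},{"dx":0.019,"dy":0.248,"dz":0.04,"rx":0,"ry":0,"rz":-15,"gripper":1},{"dx":0.019,"dy":0.248,"dz":0.04,"rx":0,"ry":0,"rz":-15,"gripper":1},{"dx":0.019,"dy":0.248,"dz":0.04,"rx":0,"ry":0,"rz":-15,"gripper":1},{"dx":0.019,"dy":0.248,"dz":0.04,"rx":0,"ry":0,"rz":-15,"gripper":1},{"dx":0.019,"dy":0.248,"dz":0.04,"rx":0,"ry":0,"rz":-15,"gripper":1},{"dx":0.019,"dy":0.248,"dz":0.06,"rx":0,"ry":0,"rz":-15,"gripper":1},{"dx":0.019,"dy":0.248,"dz":0.06,"rx":0,"ry":0,"rz":-15,"gripper":1},{"dx":0.019,"dy":0.248,"dz":0.06,"rx":0,"ry":0,"rz":-15,"gripper":1},{"dx":0.019,"dy":0.248,"dz":0.06,"rx":0,"ry":0,"rz":-15,"gripper":1},{"dx":0.019,"dy":0.248,"dz":0.06,"rx":0,"ry":0,"rz":-15,"gripper":1},{"dx":0.019,"dy":0.248,"dz":0.06,"rx":0,"ry":0,"rz":-15,"gripper":1},{"dx":0.019,"dy":0.248,"dz":0.06,"rx":0,"ry":0,"rz":-15,"gripper":1},{"dx":0.019,"dy":0.248,"dz":0.06,"rx":0,"ry":0,"rz":-15,"gripper":1},{"dx":0.019,"dy":0.248,"dz":0.06,"rx":0,"ry":0,"rz":-15,"gripper":1}]}}

```text
time_s: 33.72
eef_pos: [0.6233, 0.1585, 0.1979]
tcp_rot: [0.0, -0.033, 0.999, 0.0]
force: [0.4, -0.0, -0.8]
gripper_width: 0.0852
grip_force: 0.0
```

Run:
```python
from h import *
to(.622,.160,.075,3.21)
```

```text
d [0.0012 0.0016 0.1229] r [ 0.    0.01 -0.02] | now [0.6233 0.1585 0.1979] j6 now 0.18 target 0.18
```

Emit:
{"api": "arm_command", "payload": {"series": [{"dx":0,"dy":0.001,"dz":0.04,"rx":0,"ry":0,"rz":0,"gripper":0.8},{"dx":0,"dy":0.001,"dz":0.07,"rx":0,"ry":0,"rz":0,"gripper":0.6},{"dx":0,"dy":0.001,"dz":0.1,"rx":0,"ry":0,"rz":0,"gripper":0.6},{"dx":0,"dy":0.001,"dz":0.122,"rx":0,"ry":0,"rz":0,"gripper":0.6},{"dx":0,"dy":0.001,"dz":0.122,"rx":0,"ry":0,"rz":0,"gripper":0.3},{"dx":0,"dy":0.001,"dz":0.122,"rx":0,"ry":0,"rz":0,"gripper":0},{"dx":0,"dy":0.001,"dz":0.122,"rx":0,"ry":0,"rz":0,"gripper":0},{"dx":0,"dy":0.001,"dz":0.122,"rx":0,"ry":0,"rz":0,"gripper":0},{"dx":0,"dy":0.001,"dz":0.122,"rx":0,"ry":0,"rz":0,"gripper":0},{"dx":0,"dy":0.001,"dz":0.122,"rx":0,"ry":0,"rz":0,"gripper":0}], "grip_force": 30}}

```text
time_s: 34.55
eef_pos: [0.6238, 0.1595, 0.0777]
tcp_rot: [0.001, -0.034, 0.999, 0.0]
force: [0.1, -4.0, 3.0]
gripper_width: 0.0149
grip_force: 35.9
```

Emit:
{"api": "arm_command", "payload": {"series": [{"dx":0,"dy":0,"dz":0,"rx":0,"ry":0,"rz":-1,"gripper":0},{"dx":0,"dy":0,"dz":0,"rx":0,"ry":0,"rz":-2,"gripper":0},{"dx":0,"dy":0,"dz":0,"rx":0,"ry":0,"rz":-3,"gripper":0},{"dx":0,"dy":0,"dz":0,"rx":0,"ry":0,"rz":-4,"gripper":0},{"dx":0,"dy":0,"dz":0,"rx":0,"ry":0,"rz":-5,"gripper":0},{"dx":0,"dy":0,"dz":0,"rx":0,"ry":0,"rz":-6,"gripper":0},{"dx":0,"dy":0,"dz":0,"rx":0,"ry":0,"rz":-7,"gripper":0},{"dx":0,"dy":0,"dz":0,"rx":0,"ry":0,"rz":-8,"gripper":0},{"dx":0,"dy":0,"dz":0,"rx":0,"ry":0,"rz":-9,"gripper":0},{"dx":0,"dy":0,"dz":0,"rx":0,"ry":0,"rz":-10,"gripper":0},{"dx":0,"dy":0,"dz":0,"rx":0,"ry":0,"rz":-11,"gripper":0},{"dx":0,"dy":0,"dz":0,"rx":0,"ry":0,"rz":-12,"gripper":0},{"dx":0,"dy":0,"dz":0,"rx":0,"ry":0,"rz":-13,"gripper":0},{"dx":0,"dy":0,"dz":0,"rx":0,"ry":0,"rz":-14,"gripper":0},{"dx":0,"dy":0,"dz":0,"rx":0,"ry":0,"rz":-15,"gripper":0},{"dx":0,"dy":0,"dz":0,"rx":0,"ry":0,"rz":-15,"gripper":0},{"dx":0,"dy":0,"dz":0,"rx":0,"ry":0,"rz":-15,"gripper":0}]}}

```text
time_s: 35.97
eef_pos: [0.6203, 0.1624, 0.0777]
tcp_rot: [-0.001, 0.732, -0.681, -0.003]
force: [-13.2, 8.4, 11.7]
gripper_width: 0.0147
grip_force: 36.9
```

Run:
```python
from h import *
s=manip.get_state();print(s['force'],s['gripper_width'],s['grip_force'],s['joint_positions'][5])
to(.622,.160,.075,3.21+3.12)
```

```text
[-13.20195624   8.42322034  11.71262351] 0.01470824015331273 36.935521960258484 -1.3895888405845507
d [ 0.0025 -0.0015  0.0027] r [ -0.02   0.06 -14.76] | now [0.6203 0.1624 0.0777] j6 now -1.39 target -2.94
```

Emit:
{"api": "arm_command", "payload": {"series": [{"dx":0,"dy":0.001,"dz":0,"rx":0,"ry":0,"rz":-1,"gripper":0},{"dx":0,"dy":0.001,"dz":0,"rx":0,"ry":0,"rz":-2,"gripper":0},{"dx":0,"dy":0.001,"dz":0,"rx":0,"ry":0,"rz":-3,"gripper":0},{"dx":0,"dy":0.001,"dz":0,"rx":0,"ry":0,"rz":-4,"gripper":0},{"dx":0,"dy":0.001,"dz":0,"rx":0,"ry":0,"rz":-5,"gripper":0},{"dx":0,"dy":0.001,"dz":0,"rx":0,"ry":0,"rz":-6,"gripper":0},{"dx":0,"dy":0.001,"dz":0,"rx":0,"ry":0,"rz":-7,"gripper":0},{"dx":0,"dy":0.001,"dz":0,"rx":0,"ry":0,"rz":-8,"gripper":0},{"dx":0,"dy":0.001,"dz":0,"rx":0,"ry":0,"rz":-9,"gripper":0},{"dx":0,"dy":0.001,"dz":0,"rx":0,"ry":0,"rz":-10,"gripper":0},{"dx":0,"dy":0.001,"dz":0,"rx":0,"ry":0,"rz":-11,"gripper":0},{"dx":0,"dy":0.001,"dz":0,"rx":0,"ry":0,"rz":-12,"gripper":0},{"dx":0,"dy":0.001,"dz":0,"rx":0,"ry":0,"rz":-13,"gripper":0},{"dx":0,"dy":0.001,"dz":0,"rx":0,"ry":0,"rz":-14,"gripper":0},{"dx":0,"dy":0.001,"dz":0,"rx":0,"ry":0,"rz":-14.9,"gripper":0},{"dx":0,"dy":0.001,"dz":0,"rx":0,"ry":0,"rz":-14.9,"gripper":0},{"dx":0,"dy":0.001,"dz":0,"rx":0,"ry":0,"rz":-14.9,"gripper":0}]}}

```text
time_s: 37.38
eef_pos: [0.6172, 0.159, 0.0776]
tcp_rot: [0.0, 1.0, 0.03, -0.003]
force: [-21.7, -5.4, 19.0]
gripper_width: 0.015
grip_force: 38.0
```

Emit:
{"api": "arm_command", "payload": {"series": [{"dx":0,"dy":0,"dz":0,"rx":0,"ry":0,"rz":0,"gripper":0.4},{"dx":0,"dy":0,"dz":0,"rx":0,"ry":0,"rz":0,"gripper":0.6},{"dx":0,"dy":0,"dz":0,"rx":0,"ry":0,"rz":0,"gripper":0.6},{"dx":0,"dy":0,"dz":-0.03,"rx":0,"ry":0,"rz":0,"gripper":0.6},{"dx":0,"dy":0,"dz":-0.07,"rx":0,"ry":0,"rz":0,"gripper":0.6},{"dx":-0.03,"dy":0,"dz":-0.11,"rx":0,"ry":0,"rz":0,"gripper":0.6},{"dx":-0.07,"dy":0,"dz":-0.14,"rx":0,"ry":0,"rz":0,"gripper":0.6},{"dx":-0.11,"dy":0,"dz":-0.14,"rx":0,"ry":0,"rz":0,"gripper":0.6},{"dx":-0.11,"dy":0,"dz":-0.14,"rx":0,"ry":0,"rz":0,"gripper":0.6},{"dx":-0.11,"dy":0,"dz":-0.14,"rx":0,"ry":0,"rz":0,"gripper":0.6}]}}

```text
time_s: 38.22
eef_pos: [0.5101, 0.1533, 0.2181]
tcp_rot: [-0.001, 1.0, 0.03, 0.001]
force: [1.0, 0.3, -0.1]
gripper_width: 0.0513
grip_force: 0.0
```

Run:
```python
from h import *
T=tool();print(T[1].round(3),T[0][:,0].round(3))
w=manip.grab_frame('wrist');s=manip.grab_frame('scene')
u,v=map(int,proj('wrist',(.65,.16,.056),T));print(u,v)
c=w[max(0,v-75):v+75,max(0,u-75):u+75]
save('v10',np.hstack([cv2.resize(c,(400,400),interpolation=cv2.INTER_CUBIC),cv2.resize(s[150:310,160:320],(400,400))]))
```

```text
[0.51  0.153 0.218] [0.998 0.059 0.003]
258 41
```

View pics/v10.png

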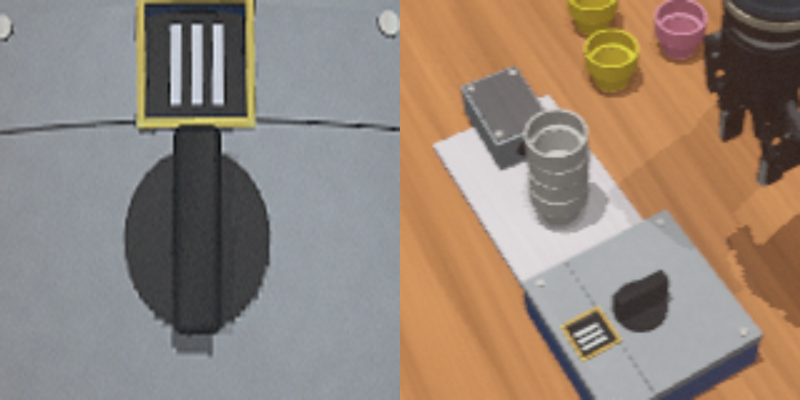

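The three bars are centred in the window (bars at 197, window 137–255). The stack and the box are in place and the robot is clear, so I'm handing in.

```bash
python3 -c "
from workcell import manip
print(manip.close_job())"
```

```text
the job is handed in; nothing more can be done
None
```

The job is handed in, and the last picture shows the terminal box flat on the pad, all three loose cups nested upright on the fixed one, and the three-bar sector centred in the window; the hand-in gave no verdict.

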